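# Fetch the stamp from behind the paint bottles

### The arm

A 6-joint arm with a two-finger parallel gripper is mounted at the origin on the work surface. World frame = base frame: x ahead of the robot, y to its left, z up, the work surface at z = 0. Lengths are in m, angles in rad, forces in N, time in s.
With the tool pointing down it reaches from about 0.4 to 0.825 m from the base axis. Payload 7 kg.
Tool frame: the origin (TCP) lies at the very end of the fingers, on their centre line; the grasp point (between the pads) lies 19 mm behind it; z points along the fingers, y is the direction in which the jaws open and shut (so a half turn about z gives the same grasp; the last joint's range is limited). The gripper opens to 88 mm and grips with 3 to 60 N. Pads are 19 mm wide; open, the fingers measure 130 mm over their backs; the gripper's body (78 mm by 193 mm) begins 47 mm behind the grasp point.
Start: joints at [1.498, 0.359, 0.012, 0, -1.224, -0.288], TCP at [0.238, 0.632, 0.227] pointing down, gripper open.
Joint ranges: [-3.07, 3.07], [-1.43, 2.12], [-1.02, 1.25], [-3.03, 1.67], [-3.05, -0], [-3.03, 3.03]. Speed limits (rad/s): [2.39, 2.39, 3.01, 3.14, 3.14, 3.14].

### API

Orientations are given as [roll, pitch, yaw] about the fixed x, y, z axes, in that order (R = Rz(yaw) Ry(pitch) Rx(roll)).
In Python, from station import arm, eyes, job, outline_of gives the robot as it stands.
- The arm moves only by the tool apply_moves, never from a script. Its argument "moves" is a list of rows, each a list of 5 numbers: the opening, from -1 (shut) to 1 (fully open), then the shift along the tool's x, y, z in m, then the turn about the tool's z in rad. A call has 1 to 12 rows; each row shifts and turns the commanded pose from where the row before left it, along the tool's axes as they then stand; what a row does not reach is not made up. A row lasts 1/12 s, in which the tool goes at most 41.7 mm and 7.16 degrees, less where a joint would pass 70% of its speed; a pose out of reach is approached as far as the arm can. A call with a gripper value outside its range is refused whole. The fingers move at their own pace and stop on an object; "newtons" is the grip in N (left out, the last holds). Time passes only in rows, so rows that do not move let the fingers close. It gives the time, the measured TCP pose, the force and the opening at its end, in the units of the state.
- arm.get_state(): the state, without advancing time (a new reading comes with each control period).
- eyes.grab_frame(name): name is "scene" or "top"; returns a dict with "color" (400x640x3 uint8, red, green, blue), "z_map" (400x640 float32, m along the optical axis (not along the pixel's ray), 0 where there is no reading), "camera_matrix" (3x3 intrinsics, pixels), "k1" (the pictures are not rectified: a ray, as slopes to the right and down, at radius r is drawn at 1 + k1 r^2 times it, then the intrinsics apply), "extrinsics" (4x4, takes a point from camera to world coordinates). Camera axes: x right, y up, looking along -z (the intrinsics and any distortion apply to the point x, -y, -z); pixel columns grow to the right and rows downward; lengths in m; the calibration is good to about 2 mm. A picture is of the moment at which its call begins.
- job.job_done(): hands the job in, once; it reports no verdict.
Trained networks look in a picture, given as the dict that the camera call returned (one of the last four; its "shot" number tells which), for a name from the list of things; names that differ only in an ending like _2 or _b are one class to them, and where a whole thing is asked for, a point or a joint stands for the part that bears it (a point fixed in the world has none). Each returns a list of dicts, best first, with "score" (0 to 1); they miss things now and then, are a little off and sometimes report something else, mostly with a low value. They report only what shows in the picture. A call takes as long as a camera call.
- outline_of(label, picture): "region" (400x640 bool, what is visible of it) and "extent" ([left, top, right, bottom] in pixels, round what is visible of it).
The state is a dict: "t": time; "q": joint angles; "qd": joint speeds; "joint_efforts": joint torques, N m; "eef_pos": TCP position; "ee_rot": TCP orientation; "force": force on the tool from outside, world axes, zero at the start; "moment": the same for the moment, N m; "width": finger opening in m.
Only numpy, scipy, OpenCV 4.12 (cv2) and the standard library are available. Lean on these libraries where they do the work, as an engineer would, in place of code of your own. Each camera call takes 0.05 s, during which the arm holds its last target.

### The job

Clear the three paint bottles out of the wooden caddy and stand them upright in the white side tray; then take the stamp from behind where they stood and set it down, knob up, on the middle of the ink pad. With the stamp on the pad, put each bottle back upright on the caddy spot of its own colour, centred on it, without ever knocking a bottle over.

Things in the scene. Friction and masses are not known exactly. Their poses are not given: they have to be found in the camera images.
- bottle_teal: loose teal green-blue paint squeeze bottle with a white nozzle cap and a white paper band near its foot, standing upright; straight round body 34 mm in diameter up to 98 mm above its base, 135 mm tall in all, about 0.14 kg; origin at the centre of its underside, z up
- bottle_yellow: loose yellow paint squeeze bottle with a white nozzle cap and a white paper band near its foot, standing upright; straight round body 34 mm in diameter up to 98 mm above its base, 135 mm tall in all, about 0.14 kg; origin at the centre of its underside, z up
- bottle_navy: loose dark navy blue paint squeeze bottle with a white nozzle cap and a white paper band near its foot, standing upright; straight round body 34 mm in diameter up to 98 mm above its base, 135 mm tall in all, about 0.14 kg; origin at the centre of its underside, z up
- spot_teal: teal green-blue flat rectangle 48 x 62 mm, 2 mm thick, fixed on the floor of the low wooden caddy, under the bottle of that colour; origin at the centre of its underside, so a bottle on it has its base 2 mm above this origin; x axis points to the caddy's back row, y (62 mm side) runs along the row of three spots, 72 mm apart
- spot_yellow: yellow flat rectangle 48 x 62 mm, 2 mm thick, fixed on the floor of the low wooden caddy, under the bottle of that colour; origin at the centre of its underside, so a bottle on it has its base 2 mm above this origin; x axis points to the caddy's back row, y (62 mm side) runs along the row of three spots, 72 mm apart
- spot_navy: dark navy blue flat rectangle 48 x 62 mm, 2 mm thick, fixed on the floor of the low wooden caddy, under the bottle of that colour; origin at the centre of its underside, so a bottle on it has its base 2 mm above this origin; x axis points to the caddy's back row, y (62 mm side) runs along the row of three spots, 72 mm apart
- caddy: low wooden caddy, fixed, 160 x 250 mm, floor 6 mm thick, rim 12 mm high; origin at the centre of its underside, x to its back row, y along its 250 mm side. The three spots lie in a row at x = -28 mm; the stamp stands about 50 mm behind the middle one, and two small white-lidded cups (36 mm wide, 29 mm high) about 95 mm to either side of the stamp
- stamp: loose hand stamp: square wooden block 40 x 40 mm, 22 mm high with its black rubber underside, and above it an upright round red knob 24 mm in diameter, full width from 32 to 50 mm above the underside, top at 54 mm; about 0.08 kg; origin at the centre of its underside, z up through the knob, x, y square to the sides. It stands close behind the bottles, which tower over it
- ink_pad: open ink pad, fixed: grey steel base 110 x 90 mm with a flat rigid dark blue ink surface 94 x 74 mm on top; origin at the centre of its underside, the ink surface is 14 mm above it; x along the 110 mm side. Its bare grey steel lid, 8 mm high, lies opened flat beyond the base on the +x side (110 mm long) and is not the pad
- tray: empty white plastic side tray, fixed, 250 x 120 mm outside, walls 5 mm thick and 18 mm high; origin at the centre of its underside, inner floor 5 mm above it; x along the 250 mm side

How it is judged:
On the way, in this order (a step that is already met when the one before it is completed fails the run):
1. all three bottles stand upright on the floor of the side tray (x of bottle_teal in the frame of tray between -0.11 and 0.11 m and y of bottle_teal in the frame of tray between -0.045 and 0.045 m and z of each of bottle_teal, bottle_yellow, bottle_navy in the frame of tray below 0.01 m and angle between each of bottle_teal, bottle_yellow, bottle_navy's own z axis and vertical below 0.1 rad and linear speed of each of bottle_teal, bottle_yellow, bottle_navy below 0.03 m/s and x of bottle_yellow in the frame of tray between -0.11 and 0.11 m and y of bottle_yellow in the frame of tray between -0.045 and 0.045 m and x of bottle_navy in the frame of tray between -0.11 and 0.11 m and y of bottle_navy in the frame of tray between -0.045 and 0.045 m), for 0.2 s.
2. the stamp stands knob up on the middle of the ink pad (centre within 15 mm) while the three bottles still stand in the side tray (all of step 1 and horizontal distance between stamp and ink_pad below 0.015 m and z of stamp in the frame of ink_pad between 0.01 and 0.019 m and angle between stamp's own z axis and vertical below 0.1 rad and linear speed of stamp below 0.03 m/s), for 0.2 s.
At the end, for the whole second after the job is handed in: Each bottle stands upright (within 0.1 rad) and at rest on the spot of its own colour, its centre within 12 mm of the spot's centre; the stamp stands upright (within 0.1 rad), knob up and at rest on the ink pad, its centre within 15 mm of the pad's centre; all released (horizontal distance between stamp and ink_pad below 0.015 m and z of stamp in the frame of ink_pad between 0.01 and 0.019 m and angle between each of stamp, bottle_teal, bottle_yellow, bottle_navy's own z axis and vertical below 0.1 rad and linear speed of each of stamp, bottle_teal, bottle_yellow, bottle_navy below 0.03 m/s and angular speed of each of stamp, bottle_teal, bottle_yellow, bottle_navy below 0.3 rad/s and horizontal distance between bottle_teal and spot_teal below 0.012 m and z of bottle_teal in the frame of spot_teal below 0.007 m and horizontal distance between bottle_yellow and spot_yellow below 0.012 m and z of bottle_yellow in the frame of spot_yellow below 0.007 m and horizontal distance between bottle_navy and spot_navy below 0.012 m and z of bottle_navy in the frame of spot_navy below 0.007 m); the robot touches nothing.
It fails at once if the teal bottle is knocked over (tilted more than 0.6 rad) (angle between bottle_teal's own z axis and vertical above 0.6 rad).
It fails at once if the yellow bottle is knocked over (tilted more than 0.6 rad) (angle between bottle_yellow's own z axis and vertical above 0.6 rad).
It fails at once if the navy bottle is knocked over (tilted more than 0.6 rad) (angle between bottle_navy's own z axis and vertical above 0.6 rad).
It also fails if it takes over 147 s, if anything falls off the work surface, if the arm or the gripper's body presses on something with over 40 N, if the wrist force passes 120 N, or if a joint passes its speed limit or range.

## Working session

There is one attempt and no reset: what is moved stays moved. The work goes in short steps, Python scripts to look and compute and a tool call to move; the robot and the scene stay as the last step left them, time stands still between calls to the robot, and variables do not carry over. Pictures are saved under pics/ and viewed, and the job is handed in when it is done.

Besides the shell and the picture viewer there is one more tool, called after "Call:" in YAML: its name, and indented under it one key for each argument. apply_moves: Moves the arm, as the interface text tells. Its arguments: {"type":"object","properties":{"moves":{"type":"array","items":{"type":"array","items":{"type":"number"}}},"newtons":{"type":"number"}},"required":["moves"]}

```bash
ls; mkdir -p pics
cat > h.py <<'E'
import numpy as np, cv2
from station import arm, eyes, job, outline_of
def pts(f, rows, cols):
    """world points of pixels using the z map"""
    K=np.array(f["camera_matrix"]);k=f["k1"]
    z=f["z_map"][rows,cols]
    uv=np.stack([cols,rows],-1).astype(float).reshape(-1,1,2)
    n=cv2.undistortPoints(uv,K,np.array([k,0,0,0,0.])).reshape(-1,2)
    P=np.c_[n[:,0]*z,-n[:,1]*z,-z]
    E=np.array(f["extrinsics"]); W=P@E[:3,:3].T+E[:3,3]
    return W[z>0]
def save(f,name): cv2.imwrite("pics/"+name,f["color"][:,:,::-1])
E
python3 - <<'E'
from h import *
s=arm.get_state(); print({k:np.round(v,4) for k,v in s.items()})
for n in ["scene","top"]:
    f=eyes.grab_frame(n); save(f,n+"0.png"); print(n,np.round(f["extrinsics"],3),f["camera_matrix"],f["k1"])
    for l in ["bottle_teal","bottle_yellow","bottle_navy","spot_teal","spot_yellow","spot_navy","caddy","stamp","ink_pad","tray"]:
        for r in outline_of(l,f)[:2]:
            rr,cc=np.nonzero(r["region"]); W=pts(f,rr,cc)
            print(l,round(r["score"],2),r["extent"],len(W),np.round(np.median(W,0),3),np.round(np.percentile(W,2,axis=0),3),np.round(np.percentile(W,98,axis=0),3))
E
```

```text
pics
{'t': np.float64(0.0), 'q': array([ 1.4981e+00,  3.5940e-01,  1.1100e-02, -4.0000e-04, -1.2241e+00,
       -2.8810e-01]), 'qd': array([ 0.0004, -0.0005, -0.0007,  0.0004, -0.0007, -0.0002]), 'joint_efforts': array([ 9.00000e-04, -5.82713e+01,  2.93051e+01,  6.99710e+00,
        7.10000e-03, -1.00000e-04]), 'eef_pos': array([0.2381, 0.6311, 0.2256]), 'ee_rot': array([ 3.1399e+00, -1.0000e-04, -3.6090e-01]), 'force': array([ 0.5394, -0.0059,  0.086 ]), 'moment': array([ 0.0184, -0.0008,  0.0263]), 'width': np.float64(0.0877)}
scene [[-0.853 -0.437  0.287  0.835]
 [ 0.522 -0.723  0.452  0.489]
 [ 0.01   0.535  0.845  0.932]
 [ 0.     0.     0.     1.   ]] [[403.48674894   0.         328.00016539]
 [  0.         403.48674894 204.980187  ]
 [  0.           0.           1.        ]] -0.01052570546571988
bottle_teal 0.91 [346.3, 203.9, 364.7, 240.9] 417 [0.523 0.112 0.085] [0.479 0.06  0.005] [0.533 0.12  0.14 ]
bottle_teal 0.58 [337.9, 225.5, 365.2, 244.9] 209 [0.527 0.117 0.006] [0.495 0.071 0.004] [0.54  0.133 0.01 ]
bottle_yellow 0.9 [333.1, 186.2, 348.1, 216.8] 372 [0.515 0.038 0.
[... 1608 characters left out ...]
] [0.492 0.071 0.006] [0.538 0.132 0.014]
spot_yellow 0.68 [298.0, 191.9, 327.1, 215.4] 221 [0.502 0.045 0.009] [0.488 0.002 0.006] [0.531 0.059 0.012]
spot_navy 0.53 [329.9, 198.5, 351.3, 221.1] 287 [ 0.493 -0.04   0.009] [ 0.477 -0.071  0.006] [ 0.525 -0.012  0.012]
caddy 0.67 [255.0, 156.4, 365.9, 234.2] 4689 [0.55  0.027 0.007] [ 0.455 -0.094  0.003] [0.62  0.15  0.016]
stamp 0.75 [305.9, 172.8, 321.6, 194.0] 283 [0.554 0.022 0.03 ] [0.537 0.004 0.025] [0.577 0.043 0.063]
ink_pad 0.94 [175.2, 150.4, 216.3, 243.4] 3473 [0.53  0.306 0.011] [0.429 0.258 0.001] [0.638 0.355 0.018]
tray 0.62 [436.3, 146.9, 507.4, 258.1] 5703 [ 0.52  -0.352  0.006] [ 0.402 -0.416  0.002] [ 0.646 -0.283  0.02 ]
```

Run:
```python
import cv2
a=cv2.imread("pics/top0.png")[130:280,150:530]; cv2.imwrite("pics/top0c.png",cv2.resize(a,None,fx=2.1,fy=2.1,interpolation=cv2.INTER_CUBIC))
```

```text
(no output)
```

View pics/scene0.png

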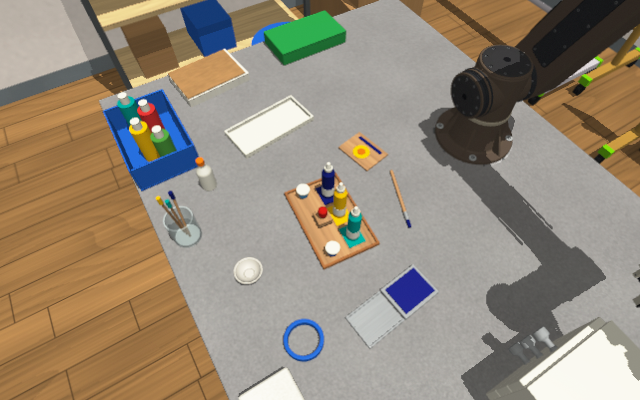

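```bash
sleep 0
```

```text
(no output)
```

View pics/top0c.png

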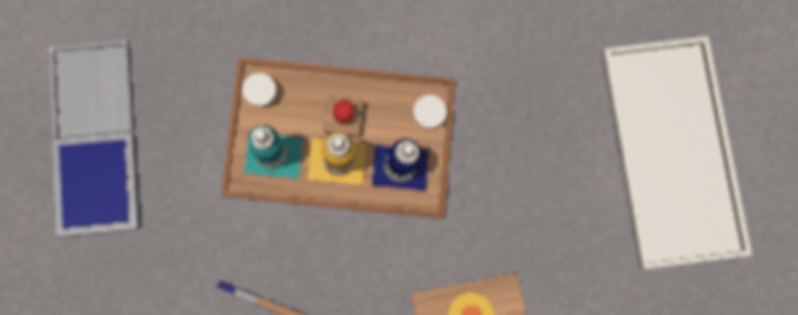

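The scene view shows the caddy with the bottles at about (340,215), the pad at (410,290) with its lid at (375,318), and the tray at (270,125). Next I measure precisely.

```bash
cat >> h.py <<'E'
from scipy.optimize import least_squares
def cloud(f):
    r,c=np.mgrid[0:400,0:640]; r=r.ravel();c=c.ravel()
    m=f["z_map"].ravel()>0; r=r[m];c=c[m]
    W=pts(f,r,c); C=f["color"][r,c].astype(np.uint8)
    H=cv2.cvtColor(C[:,None,:],cv2.COLOR_RGB2HSV)[:,0,:].astype(int)
    return W,H
COL={"teal":(80,98),"yellow":(18,32),"navy":(108,130)}
def rect(P):
    (cx,cy),(w,h),a=cv2.minAreaRect((P*1000).astype(np.float32)); return np.round([cx,cy,w,h,a],1)
def box(W,x0,x1,y0,y1,z0,z1): return (W[:,0]>x0)&(W[:,0]<x1)&(W[:,1]>y0)&(W[:,1]<y1)&(W[:,2]>z0)&(W[:,2]<z1)
def circ(P,r,c0):
    f=lambda p: np.hypot(P[:,0]-p[0],P[:,1]-p[1])-r
    s=least_squares(f,c0,loss="soft_l1",f_scale=0.002); return np.r_[s.x,np.abs(s.fun).mean()]
def bottle(W,H,col,region):
    m=box(W,*region,0.03,0.095)&(H[:,1]>90); lo,hi=COL[col]; m&=(H[:,0]>=lo)&(H[:,0]<=hi)
    P=W[m]; 
    if len(P)<15: return None
    return np.round(np.r_[circ(P,0.017,P[:,:2].mean(0)),len(P)],4)
def cap(W,H,cx,cy,r=0.035):
    m=(np.hypot(W[:,0]-cx,W[:,1]-cy)<r)&(W[:,2]>0.122)&(W[:,2]<0.16); return np.round(np.r_[np.median(W[m],0),m.sum()],4)
E
python3 - <<'E'
from h import *
for n in ["scene","top"]:
    f=eyes.grab_frame(n); W,H=cloud(f); print(n)
    A=dict(teal=(.515,.105),yellow=(.508,.033),navy=(.502,-.035))
    for c,(x,y) in A.items():
        print(c,bottle(W,H,c,(x-.04,x+.04,y-.04,y+.04)),"cap",cap(W,H,x,y))
        lo,hi=COL[c]; m=box(W,x-.06,x+.06,y-.06,y+.06,-.005,.018)&(H[:,0]>=lo)&(H[:,0]<=hi)&(H[:,1]>120)
        print("  spot",m.sum(),rect(W[m][:,:2]), np.round(np.median(W[m],0),4))
    for l in ["caddy","ink_pad","tray","stamp"]:
        R=outline_of(l,f)
        if not R: continue
        rr,cc=np.nonzero(R[0]["region"]); P=pts(f,rr,cc)
        P=P[P[:,2]<.03]; print(l,R[0]["score"],rect(P[:,:2]))
    m=box(W,.4,.7,.22,.40,0,.03)&(H[:,0]>105)&(H[:,0]<130)&(H[:,1]>150); print("ink",m.sum(),rect(W[m][:,:2]),np.median(W[m][:,2]))
    m=box(W,.50,.62,-.02,.08,.035,.06)&((H[:,0]<8)|(H[:,0]>170))&(H[:,1]>150); P=W[m]
    print("knob",m.sum(),np.round(P.mean(0),4),circ(P,.012,P[:,:2].mean(0)) , P[:,2].max())
    m=box(W,.52,.60,-.02,.08,.018,.03); P=W[m];print("block",m.sum(),rect(P[:,:2]),np.round(P.mean(0),4))
E
```

```text
scene
teal [5.158e-01 1.027e-01 6.000e-04 1.190e+02] cap [ 0.5188  0.1061  0.129  58.    ]
  spot 186 [504.9 102.9  64.2  69.2  84.7] [0.5271 0.1189 0.0067]
yellow [5.078e-01 2.770e-02 1.100e-03 1.310e+02] cap [5.120e-01 3.050e-02 1.299e-01 5.400e+01]
  spot 206 [504.   14.4 111.6  56.3  60.3] [0.5192 0.0425 0.0063]
navy [ 5.004e-01 -4.010e-02  9.000e-04  1.230e+02] cap [ 5.047e-01 -3.670e-02  1.288e-01  4.300e+01]
  spot 106 [510.7 -40.1  59.5  28.7  84.7] [ 0.518  -0.0267  0.0066]
caddy 0.67 [533.2  23.4 261.4 165.7  84.8]
ink_pad 0.97 [533.8 305.8 222.6  91.1   5.7]
tray 0.64 [ 519.  -357.   262.3  147.2    7.3]
stamp 0.68 [554.4  26.7  39.1  44.6  79.7]
ink 1080 [482.2 301.7  92.4  72.4   5.8] 0.012633703295389542
knob 69 [0.56   0.0285 0.0526] [0.55527895 0.02241445 0.00300172] 0.05994291676721952
block 158 [548.   26.   41.5  57.8  81.8] [0.5583 0.0311 0.0259]
top
teal [5.164e-01 1.042e-01 2.000e-04 3.500e+01] cap [ 0.514   0.1029  0.1294 76.    ]
  spot 177 [514.4 102.6  56.2  41.2  86.1] [0.5064 0.0856 0.0088]
yellow [5.098e-01 2.860e-02 3.000e-04 5.100e+01] cap [5.074e-01 2.790e-02 1.295e-01 7.600e+01]
  spot 323 [507.9  31.2  64.2  47.9  85.5] [0.5    0.0377 0.0088]
navy [ 5.033e-01 -4.020e-02  2.000e-04  1.800e+01] cap [ 5.009e-01 -3.930e-02  1.300e-01  7.600e+01]
  spot 160 [501.4 -40.4  55.4  41.1  85.1] [ 0.4934 -0.0261  0.0092]
caddy 0.56 [540.1  27.6 257.4 165.5  84.7]
ink_pad 0.91 [535.8 308.8 230.5  96.3   6.5]
tray 0.68 [ 523.4 -354.6  251.6  132.3    7.3]
stamp 0.71 [560.8  23.2  43.   46.   84.5]
ink 379 [481.5 300.9  82.3  65.7   6.8] 0.015145824949316378
knob 41 [0.5538 0.0239 0.0566] [0.55947924 0.02366807 0.00230187] 0.05998403684291875
block 142 [558.2  23.5  39.8  40.1  83.7] [0.5556 0.0225 0.0279]
```

Call:
apply_moves:
  moves:
    - [1,0,0,0,0.12]
    - [1,0,0,0,0.12]
    - [1,0,0,0,0.12]
    - [1,0,0,0,0.12]
    - [1,0,0,0,0.12]
    - [1,0,0,0,0.12]
    - [1,0,0,0,0.12]
    - [1,0,0,0,0.12]
    - [1,0,0,0,0.12]
    - [1,0,0,0,0.12]
    - [1,0,0,0,0.1]
    - [1,0,0,0,0]
  newtons: 20

```text
t: 2.6
eef_pos: [0.2383, 0.6315, 0.2265]
ee_rot: [3.142, -0.0, -1.665]
force: [-0.2, -0.8, 0.3]
width: 0.0878
```

```bash
cat > to.py <<'E'
import sys; from h import *
def to(x,y,z,s=None):
    s=s or arm.get_state(); d=np.array([x,y,z])-s["eef_pos"]; from scipy.spatial.transform import Rotation as R
    M=R.from_euler("xyz",s["ee_rot"]).as_matrix()
    print("t",round(s["t"],2),"pos",np.round(s["eef_pos"],4),"rot",np.round(s["ee_rot"],4),"w",round(float(s["width"]),4),"F",np.round(s["force"],1))
    print("tool shift",np.round(d@M,4))
if __name__=="__main__": to(*map(float,sys.argv[1:4]))
E
python3 to.py .5025 -.040 .226
```

```text
t 2.6 pos [0.2383 0.6315 0.2265] rot [ 3.1416e+00 -1.0000e-04 -1.6653e+00] w 0.0878 F [-0.2 -0.8  0.3]
tool shift [ 6.436e-01 -3.264e-01  6.000e-04]
```

Call:
apply_moves:
  moves:
    - [1,0.016,-0.008,0,0]
    - [1,0.032,-0.0163,0,0]
    - [1,0.032,-0.0163,0,0]
    - [1,0.032,-0.0163,0,0]
    - [1,0.032,-0.0163,0,0]
    - [1,0.032,-0.0163,0,0]
    - [1,0.032,-0.0163,0,0]
    - [1,0.032,-0.0163,0,0]
    - [1,0.032,-0.0163,0,0]
    - [1,0.032,-0.0163,0,0]
    - [1,0.032,-0.0163,0,0]
    - [1,0.032,-0.0163,0,0]

```text
t: 3.6
eef_pos: [0.392, 0.2465, 0.2269]
ee_rot: [-3.141, 0.001, -1.656]
force: [1.0, 0.9, -0.1]
width: 0.0878
```

Call:
apply_moves:
  moves:
    - [1,0.032,-0.0163,0,0]
    - [1,0.032,-0.0163,0,0]
    - [1,0.032,-0.0163,0,0]
    - [1,0.032,-0.0163,0,0]
    - [1,0.032,-0.0163,0,0]
    - [1,0.032,-0.0163,0,0]
    - [1,0.032,-0.0163,0,0]
    - [1,0.032,-0.0163,0,0]
    - [1,0.016,-0.008,0,0]
    - [1,0,0,0,0]
    - [1,0,0,0,0]

```text
t: 4.52
eef_pos: [0.5052, -0.0362, 0.2263]
ee_rot: [3.141, -0.0, -1.66]
force: [-0.2, 0.4, 0.6]
width: 0.0879
```

```bash
python3 to.py .5025 -.040 .083
```

```text
t 4.52 pos [ 0.5052 -0.0362  0.2263] rot [ 3.1412e+00 -1.0000e-04 -1.6605e+00] w 0.0879 F [-0.2  0.4  0.6]
tool shift [0.004  0.0023 0.1433]
```

Call:
apply_moves:
  moves:
    - [1,0.004,0.0023,0.005,0]
    - [1,0,0,0.02,0]
    - [1,0,0,0.02,0]
    - [1,0,0,0.02,0]
    - [1,0,0,0.02,0]
    - [1,0,0,0.02,0]
    - [1,0,0,0.02,0]
    - [1,0,0,0.01,0]
    - [1,0,0,0.008,0]
    - [1,0,0,0,0]
    - [1,0,0,0,0]

```text
t: 5.43
eef_pos: [0.5027, -0.0386, 0.084]
ee_rot: [-3.141, -0.0, -1.66]
force: [0.4, -0.4, 0.2]
width: 0.0877
```

```bash
python3 to.py .5025 -.040 .083
python3 - <<'E'
from h import *
f=eyes.grab_frame("scene"); a=f["color"][140:280,260:420,::-1]; cv2.imwrite("pics/s1.png",cv2.resize(a,None,fx=4,fy=4,interpolation=cv2.INTER_CUBIC))
E
```

```text
t 5.43 pos [ 0.5027 -0.0386  0.084 ] rot [-3.1413e+00 -1.0000e-04 -1.6596e+00] w 0.0877 F [ 0.4 -0.4  0.2]
tool shift [0.0014 0.0001 0.001 ]
```

View pics/s1.png

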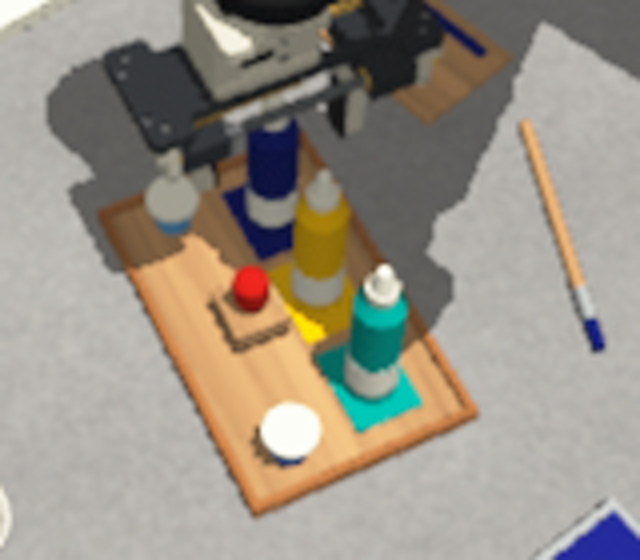

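The fingers straddle the navy bottle (crop 270,150), with nothing else touched. I'll close and lift.

Call:
apply_moves:
  moves:
    - [0.2,0,0,0,0]
    - [-0.1,0,0,0,0]
    - [-0.3,0,0,0,0]
    - [-1,0,0,0,0]
    - [-1,0,0,0,0]
    - [-1,0,0,0,0]
    - [-1,0,0,0,0]
    - [-1,0,0,0,0]
    - [-1,0,0,0,0]
  newtons: 20

```text
t: 6.23
eef_pos: [0.5025, -0.0389, 0.0835]
ee_rot: [3.142, -0.0, -1.661]
force: [-0.3, -0.5, 1.9]
width: 0.0334
```

```bash
python3 to.py .5025 -.040 .083
```

```text
t 6.23 pos [ 0.5025 -0.0389  0.0835] rot [ 3.1415 -0.     -1.6608] w 0.0334 F [-0.3 -0.5  1.9]
tool shift [ 0.0011 -0.0001  0.0005]
```

Call:
apply_moves:
  moves:
    - [-1,0,0,-0.01,0]
    - [-1,0,0,-0.02,0]
    - [-1,0,0,-0.02,0]
    - [-1,0,0,-0.02,0]
    - [-1,0,0,-0.01,0.05]
    - [-1,0,0,0,0.1]
    - [-1,0,0,0,0.11]
    - [-1,0,0,0,0.11]
    - [-1,0,0,0,0.11]
    - [-1,0,0,0,0.11]
    - [-1,0,0,0,0.11]
    - [-1,0,0,0,0.11]

```text
t: 7.23
eef_pos: [0.5023, -0.039, 0.1641]
ee_rot: [3.141, 0.0, -2.476]
force: [-0.1, 0.5, -1.2]
width: 0.0335
```

Call:
apply_moves:
  moves:
    - [-1,0,0,0,0.11]
    - [-1,0,0,0,0.11]
    - [-1,0,0,0,0.11]
    - [-1,0,0,0,0.11]
    - [-1,0,0,0,0.1]
    - [-1,0,0,0,0]
    - [-1,0,0,0,0]

```text
t: 7.82
eef_pos: [0.5024, -0.039, 0.1639]
ee_rot: [3.142, 0.0, -3.008]
force: [-0.1, 0.2, -2.9]
width: 0.0333
```

```bash
python3 to.py .590 -.346 .163
```

```text
t 7.82 pos [ 0.5024 -0.039   0.1639] rot [ 3.1415e+00  1.0000e-04 -3.0077e+00] w 0.0333 F [-0.1  0.2 -2.9]
tool shift [-0.0458 -0.316   0.0009]
```

Call:
apply_moves:
  moves:
    - [-1,-0.002,-0.012,0,0]
    - [-1,-0.004,-0.028,0,0]
    - [-1,-0.004,-0.032,0,0]
    - [-1,-0.004,-0.032,0,0]
    - [-1,-0.004,-0.032,0,0]
    - [-1,-0.005,-0.032,0,0]
    - [-1,-0.005,-0.032,0,0]
    - [-1,-0.005,-0.032,0,0]
    - [-1,-0.005,-0.032,0,0]
    - [-1,-0.004,-0.028,0,0]
    - [-1,-0.003,-0.016,0,0]
    - [-1,-0.001,-0.008,0,0]

```text
t: 8.82
eef_pos: [0.5894, -0.3486, 0.1629]
ee_rot: [3.142, -0.001, -3.009]
force: [-0.3, 0.9, -2.2]
width: 0.033
```

Call:
apply_moves:
  moves:
    - [-1,0,0,0,0]
    - [-1,0,0,0,0]

```text
t: 8.98
eef_pos: [0.5889, -0.3461, 0.1631]
ee_rot: [3.141, -0.001, -3.01]
force: [0.1, 0.8, -1.2]
width: 0.0333
```

```bash
python3 to.py .590 -.346 .0805
python3 - <<'E'
from h import *
f=eyes.grab_frame("top"); save(f,"t2.png");W,H=cloud(f)
f=eyes.grab_frame("scene"); save(f,"s2.png")
m=box(W,.38,.68,-.46,-.25,.002,.03); P=W[m]
m2=P[:,2]>.013; print(rect(P[:,:2]),rect(P[m2][:,:2]),np.median(P[:,2]))
E
```

```text
t 8.98 pos [ 0.5889 -0.3461  0.1631] rot [ 3.1410e+00 -8.0000e-04 -3.0097e+00] w 0.0333 F [ 0.1  0.8 -1.2]
tool shift [-0.0012 -0.0001  0.0826]
[0. 0. 0. 0. 0.] [0. 0. 0. 0. 0.] nan
  return _methods._mean(a, axis=axis, dtype=dtype,
  ret = ret.dtype.type(ret / rcount)
```

View pics/s2.png

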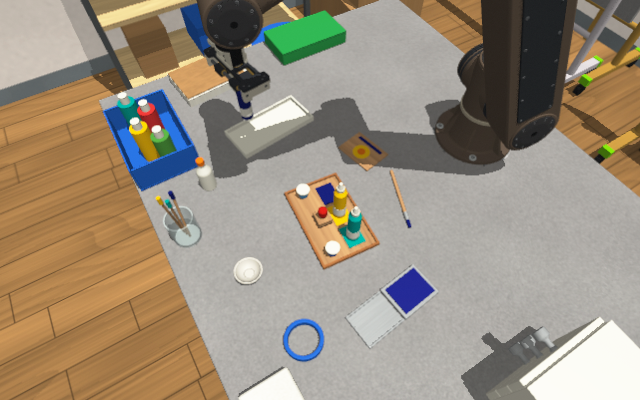

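The navy bottle hangs upright over the tray at scene (245,105). I'll lower and release.

Call:
apply_moves:
  moves:
    - [-1,-0.001,0,0.01,0]
    - [-1,0,0,0.016,0]
    - [-1,0,0,0.016,0]
    - [-1,0,0,0.014,0]
    - [-1,0,0,0.01,0]
    - [-1,0,0,0.006,0]
    - [-1,0,0,0.005,0]
    - [-1,0,0,0.003,0]
    - [-1,0,0,0.001,0]
    - [-1,0,0,0.0,0]
    - [-1,0,0,0,0]

```text
t: 10.0
eef_pos: [0.5907, -0.3463, 0.0832]
ee_rot: [-3.141, 0.001, -3.011]
force: [1.0, -0.2, -1.2]
width: 0.0336
```

```bash
python3 to.py .590 -.346 .0805
```

```text
t 10.0 pos [ 0.5907 -0.3463  0.0832] rot [-3.1411e+00  9.0000e-04 -3.0108e+00] w 0.0336 F [ 1.  -0.2 -1.2]
tool shift [0.0007 0.0004 0.0027]
```

Call:
apply_moves:
  moves:
    - [-1,0,0,0.001,0]
    - [-1,0,0,0.001,0]
    - [-1,0,0,0.001,0]
    - [-1,0,0,0.0,0]
    - [-1,0,0,0,0]

```text
t: 10.42
eef_pos: [0.5907, -0.3463, 0.0805]
ee_rot: [-3.141, 0.001, -3.011]
force: [-2.1, 1.3, 3.8]
width: 0.0329
```

```bash
python3 to.py .590 -.346 .0805
```

```text
t 10.42 pos [ 0.5907 -0.3463  0.0805] rot [-3.1409e+00  1.0000e-03 -3.0106e+00] w 0.0329 F [-2.1  1.3  3.8]
tool shift [0.0007 0.0004 0.    ]
```

Call:
apply_moves:
  moves:
    - [-0.15,0,0,0,0]
    - [0,0,0,0,0]
    - [0.3,0,0,0,0]
    - [1,0,0,0,0]
    - [1,0,0,0,0]
    - [1,0,0,-0.01,0]
    - [1,0,0,-0.02,0]
    - [1,0,0,-0.03,0]
    - [1,0,0,-0.03,0]
    - [1,0,0,-0.02,0]
    - [1,0,0.01,0,0]
    - [1,0.005,0.02,0,0]

```text
t: 11.42
eef_pos: [0.5828, -0.3183, 0.1917]
ee_rot: [-3.14, 0.003, -3.012]
force: [-0.5, -0.3, -0.7]
width: 0.0876
```

Call:
apply_moves:
  moves:
    - [1,0,0.03,0,0]
    - [1,0,0.03,0,0]
    - [1,0,0.03,0,0]
    - [1,0,0.03,0,0]
    - [1,0,0.03,0,0]
    - [1,0,0.03,0,0]
    - [1,0,0.03,0,0]
    - [1,0,0.03,0,-0.1]
    - [1,0,0,0,-0.12]
    - [1,0,0,0,-0.12]
    - [1,0,0,0,-0.12]
    - [1,0,0,0,-0.12]

```text
t: 12.42
eef_pos: [0.5501, -0.0786, 0.1902]
ee_rot: [-3.141, 0.001, -2.424]
force: [-0.1, -0.9, 0.5]
width: 0.0876
```

Call:
apply_moves:
  moves:
    - [1,0,0,0,-0.12]
    - [1,0,0,0,-0.12]
    - [1,0,0,0,-0.12]
    - [1,0,0,0,-0.12]
    - [1,0,0,0,-0.12]
    - [1,0,0,0,-0.12]
    - [1,0,0,0,-0.05]
    - [1,0,0,0,0]
    - [1,0,0,0,0]

```text
t: 13.17
eef_pos: [0.5501, -0.079, 0.19]
ee_rot: [-3.141, 0.0, -1.663]
force: [1.1, 0.0, -0.4]
width: 0.0877
```

```bash
python3 to.py .5085 .0285 .19
python3 - <<'E'
from h import *
f=eyes.grab_frame("scene"); save(f,"s3.png");W,H=cloud(f)
print("navy",bottle(W,H,"navy",(.53,.65,-.42,-.28)), "yellow",bottle(W,H,"yellow",(.47,.55,-.01,.07)))
x,y=.502,-.04;m=box(W,x-.04,x+.04,y-.05,y+.05,-.005,.018)&(H[:,0]>=108)&(H[:,0]<=130)&(H[:,1]>120)
print("spot",rect(W[m][:,:2]))
E
```

```text
t 13.17 pos [ 0.5501 -0.079   0.19  ] rot [-3.1411e+00  1.0000e-04 -1.6629e+00] w 0.0877 F [ 1.1  0.  -0.4]
tool shift [-0.1033  0.0514 -0.    ]
navy [ 5.892e-01 -3.446e-01  1.000e-03  1.110e+02] yellow [5.078e-01 2.770e-02 1.100e-03 1.310e+02]
spot [502.5 -40.3  58.8  45.7  85.3]
```

View pics/s3.png

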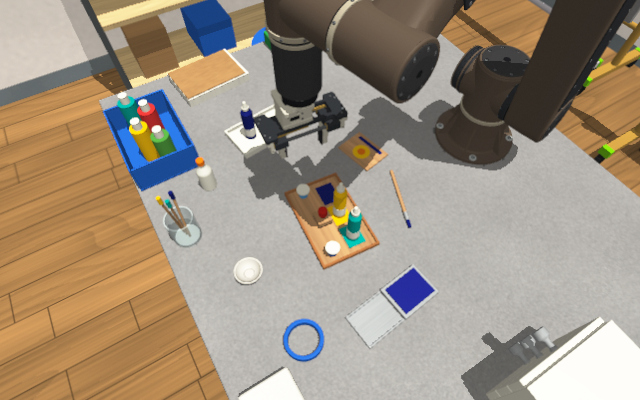

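Navy stands in the tray at scene (248,122), and its spot is now visible. Yellow next.

Call:
apply_moves:
  moves:
    - [1,-0.02,0.01,0,0]
    - [1,-0.03,0.015,0,0]
    - [1,-0.03,0.015,0,0]
    - [1,-0.018,0.008,0,0]
    - [1,-0.0055,0.0031,0,0]
    - [1,0,0,0,0]
    - [1,0,0,0,0]

```text
t: 13.8
eef_pos: [0.5087, 0.0286, 0.1898]
ee_rot: [-3.141, 0.0, -1.661]
force: [-0.2, 0.3, -0.4]
width: 0.0879
```

```bash
python3 to.py .5085 .0285 .0835
python3 - <<'E'
from h import *
f=eyes.grab_frame("scene"); a=f["color"][120:280,230:420,::-1]; cv2.imwrite("pics/s4.png",cv2.resize(a,None,fx=3.5,fy=3.5,interpolation=cv2.INTER_CUBIC))
E
```

```text
t 13.8 pos [0.5087 0.0286 0.1898] rot [-3.1412  0.     -1.6605] w 0.0879 F [-0.2  0.3 -0.4]
tool shift [0.0002 0.0002 0.1063]
```

View pics/s4.png

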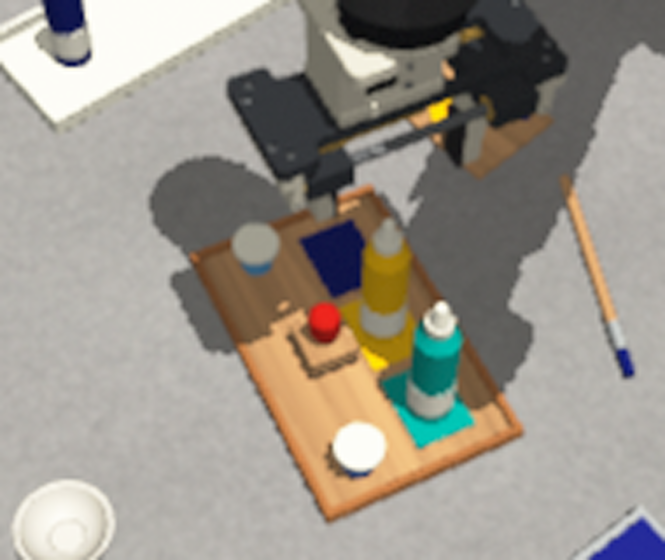

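The gripper is poised above yellow (crop 385,270). The finger will pass 20 mm above the stamp knob (crop 323,322).

Call:
apply_moves:
  moves:
    - [1,0,0,0.01,0]
    - [1,0,0,0.02,0]
    - [1,0,0,0.025,0]
    - [1,0,0,0.025,0]
    - [1,0,0,0.015,0]
    - [1,0,0,0.011,0]
    - [1,0,0,0,0]
    - [0.2,0,0,0,0]
    - [-0.1,0,0,0,0]
    - [-0.3,0,0,0,0]
    - [-1,0,0,0,0]
    - [-1,0,0,0,0]

```text
t: 14.85
eef_pos: [0.5089, 0.0287, 0.0842]
ee_rot: [-3.14, 0.001, -1.661]
force: [-0.5, 0.1, -0.3]
width: 0.0601
```

Call:
apply_moves:
  moves:
    - [-1,0,0,0,0]
    - [-1,0,0,0,0]
    - [-1,0,0,0,0]
    - [-1,0,0,0,0]
    - [-1,0,0,0,0]

```text
t: 15.27
eef_pos: [0.5086, 0.0286, 0.0837]
ee_rot: [-3.141, 0.0, -1.661]
force: [0.6, 0.7, 0.2]
width: 0.0332
```

Call:
apply_moves:
  moves:
    - [-1,0,0,-0.01,0]
    - [-1,0,0,-0.02,0]
    - [-1,0,0,-0.02,0]
    - [-1,0,0,-0.02,0]
    - [-1,0,0,-0.01,0.05]
    - [-1,0,0,0,0.1]
    - [-1,0,0,0,0.11]
    - [-1,0,0,0,0.11]
    - [-1,0,0,0,0.11]
    - [-1,0,0,0,0.11]
    - [-1,0,0,0,0.11]
    - [-1,0,0,0,0.11]

```text
t: 16.27
eef_pos: [0.5084, 0.0286, 0.1642]
ee_rot: [3.142, 0.0, -2.476]
force: [0.6, 0.3, -0.7]
width: 0.0329
```

Call:
apply_moves:
  moves:
    - [-1,0,0,0,0.11]
    - [-1,0,0,0,0.11]
    - [-1,0,0,0,0.11]
    - [-1,0,0,0,0.11]
    - [-1,0,0,0,0.1]
    - [-1,0,0,0,0]
    - [-1,0,0,0,0]

```text
t: 16.85
eef_pos: [0.5085, 0.0286, 0.164]
ee_rot: [3.142, 0.0, -3.008]
force: [0.7, 0.9, -0.8]
width: 0.0334
```

```bash
python3 to.py .521 -.355 .163
```

```text
t 16.85 pos [0.5085 0.0286 0.164 ] rot [ 3.1416e+00  1.0000e-04 -3.0076e+00] w 0.0334 F [ 0.7  0.9 -0.8]
tool shift [ 0.0388 -0.3818  0.001 ]
```

Call:
apply_moves:
  moves:
    - [-1,0.002,-0.012,0,0]
    - [-1,0.003,-0.026,0,0]
    - [-1,0.003,-0.032,0,0]
    - [-1,0.003,-0.032,0,0]
    - [-1,0.003,-0.032,0,0]
    - [-1,0.003,-0.032,0,0]
    - [-1,0.003,-0.032,0,0]
    - [-1,0.003,-0.032,0,0]
    - [-1,0.003,-0.032,0,0]
    - [-1,0.003,-0.032,0,0]
    - [-1,0.003,-0.032,0,0]
    - [-1,0.003,-0.03,0,0]

```text
t: 17.85
eef_pos: [0.5196, -0.3312, 0.1636]
ee_rot: [3.142, -0.0, -3.008]
force: [0.7, 0.0, -2.1]
width: 0.033
```

Call:
apply_moves:
  moves:
    - [-1,0.003,-0.018,0,0]
    - [-1,0.001,-0.008,0,0]
    - [-1,0,0,0,0]
    - [-1,0,0,0,0]
    - [-1,0,0,0,0]

```text
t: 18.27
eef_pos: [0.5195, -0.3546, 0.1636]
ee_rot: [3.141, -0.0, -3.01]
force: [-0.1, 0.0, -0.7]
width: 0.0336
```

```bash
python3 to.py .521 -.355 .0805
```

```text
t 18.27 pos [ 0.5195 -0.3546  0.1636] rot [ 3.1413e+00 -2.0000e-04 -3.0096e+00] w 0.0336 F [-0.1  0.  -0.7]
tool shift [-0.0015 -0.0006  0.0831]
```

Call:
apply_moves:
  moves:
    - [-1,-0.001,0,0.01,0]
    - [-1,0,0,0.016,0]
    - [-1,0,0,0.016,0]
    - [-1,0,0,0.014,0]
    - [-1,0,0,0.01,0]
    - [-1,0,0,0.006,0]
    - [-1,0,0,0.005,0]
    - [-1,0,0,0.003,0]
    - [-1,0,0,0.002,0]
    - [-1,0,0,0.001,0]
    - [-1,0,0,0.001,0]
    - [-1,0,0,0,0]

```text
t: 19.27
eef_pos: [0.5211, -0.3553, 0.0806]
ee_rot: [-3.141, 0.001, -3.011]
force: [-1.5, 1.5, 3.3]
width: 0.0335
```

```bash
python3 to.py .521 -.355 .0805
```

```text
t 19.27 pos [ 0.5211 -0.3553  0.0806] rot [-3.1409e+00  1.1000e-03 -3.0106e+00] w 0.0335 F [-1.5  1.5  3.3]
tool shift [0.0001 0.0003 0.0001]
```

Call:
apply_moves:
  moves:
    - [-0.15,0,0,0,0]
    - [0,0,0,0,0]
    - [0.3,0,0,0,0]
    - [1,0,0,0,0]
    - [1,0,0,0,0]
    - [1,0,0,-0.01,0]
    - [1,0,0,-0.02,0]
    - [1,0,0,-0.03,0]
    - [1,0,0,-0.03,0]
    - [1,0,0,-0.02,0]
    - [1,0,0.01,0,0]
    - [1,0,0.02,0,0]

```text
t: 20.27
eef_pos: [0.5177, -0.3265, 0.1917]
ee_rot: [-3.14, 0.003, -3.012]
force: [0.1, 0.7, 0.1]
width: 0.0873
```

Call:
apply_moves:
  moves:
    - [1,0,0.03,0,0]
    - [1,0,0.03,0,0]
    - [1,0,0.03,0,0]
    - [1,0,0.03,0,0]
    - [1,0,0.03,0,0]
    - [1,0,0.03,0,0]
    - [1,0,0.03,0,0]
    - [1,0,0.03,0,-0.1]
    - [1,0,0.0,0,-0.12]
    - [1,0,0,0,-0.12]
    - [1,0,0,0,-0.12]
    - [1,0,0,0,-0.12]

```text
t: 21.27
eef_pos: [0.4853, -0.0869, 0.19]
ee_rot: [-3.141, 0.0, -2.424]
force: [0.1, -0.3, -0.4]
width: 0.0878
```

Call:
apply_moves:
  moves:
    - [1,0,0,0,-0.12]
    - [1,0,0,0,-0.12]
    - [1,0,0,0,-0.12]
    - [1,0,0,0,-0.12]
    - [1,0,0,0,-0.12]
    - [1,0,0,0,-0.12]
    - [1,0,0,0,-0.05]
    - [1,0,0,0,0]
    - [1,0,0,0,0]

```text
t: 22.02
eef_pos: [0.4854, -0.0873, 0.1898]
ee_rot: [-3.141, 0.0, -1.663]
force: [-0.5, 0.0, -0.3]
width: 0.0876
```

```bash
python3 to.py .516 .1035 .19
python3 - <<'E'
from h import *
f=eyes.grab_frame("scene"); save(f,"s5.png");W,H=cloud(f)
print("yellow in tray",bottle(W,H,"yellow",(.47,.58,-.42,-.28)), "teal",bottle(W,H,"teal",(.47,.55,.06,.15)))
E
```

```text
t 22.02 pos [ 0.4854 -0.0873  0.1898] rot [-3.1413e+00  1.0000e-04 -1.6628e+00] w 0.0876 F [-0.5  0.  -0.3]
tool shift [-1.928e-01 -1.290e-02 -1.000e-04]
yellow in tray [ 5.208e-01 -3.539e-01  1.100e-03  1.330e+02] teal [5.158e-01 1.030e-01 5.000e-04 1.140e+02]
```

View pics/s5.png

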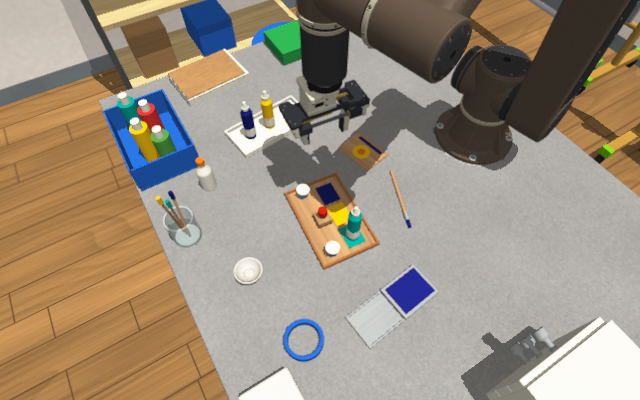

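Navy and yellow both stand in the tray, at scene (248,122) and (267,110). Teal next.

Call:
apply_moves:
  moves:
    - [1,-0.015,-0.001,0,0]
    - [1,-0.03,-0.002,0,0]
    - [1,-0.035,-0.002,0,0]
    - [1,-0.035,-0.003,0,0]
    - [1,-0.035,-0.003,0,0]
    - [1,-0.028,-0.002,0,0]
    - [1,-0.0145,0,0,0]
    - [1,0,0,0,0]
    - [1,0,0,0,0]
    - [1,0,0,0,0]

```text
t: 22.9
eef_pos: [0.5154, 0.1025, 0.1894]
ee_rot: [3.141, -0.0, -1.662]
force: [0.1, -0.3, -0.0]
width: 0.0876
```

```bash
python3 to.py .516 .1035 .0835
```

```text
t 22.9 pos [0.5154 0.1025 0.1894] rot [ 3.1411e+00 -3.0000e-04 -1.6616e+00] w 0.0876 F [ 0.1 -0.3 -0. ]
tool shift [-0.0011 -0.0006  0.1059]
```

Call:
apply_moves:
  moves:
    - [1,-0.001,0,0.01,0]
    - [1,0,0,0.02,0]
    - [1,0,0,0.025,0]
    - [1,0,0,0.025,0]
    - [1,0,0,0.015,0]
    - [1,0,0,0.011,0]
    - [1,0,0,0,0]
    - [0.2,0,0,0,0]
    - [-0.1,0,0,0,0]
    - [-0.3,0,0,0,0]
    - [-1,0,0,0,0]
    - [-1,0,0,0,0]

```text
t: 23.9
eef_pos: [0.5162, 0.1043, 0.0843]
ee_rot: [-3.14, 0.001, -1.661]
force: [-0.4, 0.0, -0.3]
width: 0.0597
```

Call:
apply_moves:
  moves:
    - [-1,0,0,0,0]
    - [-1,0,0,0,0]
    - [-1,0,0,0,0]
    - [-1,0,0,0,0]
    - [-1,0,0,0,0]

```text
t: 24.32
eef_pos: [0.5158, 0.1042, 0.0836]
ee_rot: [3.142, -0.0, -1.661]
force: [-0.3, 0.9, 0.9]
width: 0.0332
```

Call:
apply_moves:
  moves:
    - [-1,0,0,-0.01,0]
    - [-1,0,0,-0.02,0]
    - [-1,0,0,-0.02,0]
    - [-1,0,0,-0.02,0]
    - [-1,0,0,-0.01,0.05]
    - [-1,0,0,0,0.1]
    - [-1,0,0,0,0.11]
    - [-1,0,0,0,0.11]
    - [-1,0,0,0,0.11]
    - [-1,0,0,0,0.11]
    - [-1,0,0,0,0.11]
    - [-1,0,0,0,0.11]

```text
t: 25.32
eef_pos: [0.5157, 0.1041, 0.1641]
ee_rot: [3.142, 0.0, -2.476]
force: [-0.2, -0.6, -1.9]
width: 0.0335
```

Call:
apply_moves:
  moves:
    - [-1,0,0,0,0.11]
    - [-1,0,0,0,0.11]
    - [-1,0,0,0,0.11]
    - [-1,0,0,0,0.11]
    - [-1,0,0,0,0.1]
    - [-1,0,0,0,0]
    - [-1,0,0,0,0]

```text
t: 25.9
eef_pos: [0.5157, 0.1041, 0.1639]
ee_rot: [3.142, 0.0, -3.008]
force: [-0.9, -0.9, -1.0]
width: 0.0333
```

```bash
python3 to.py .4515 -.364 .1635
```

```text
t 25.9 pos [0.5157 0.1041 0.1639] rot [ 3.1415e+00  1.0000e-04 -3.0077e+00] w 0.0333 F [-0.9 -0.9 -1. ]
tool shift [ 1.262e-01 -4.554e-01  4.000e-04]
```

Call:
apply_moves:
  moves:
    - [-1,0.003,-0.012,0,0]
    - [-1,0.007,-0.026,0,0]
    - [-1,0.0095,-0.034,0,0]
    - [-1,0.0095,-0.034,0,0]
    - [-1,0.0095,-0.034,0,0]
    - [-1,0.0095,-0.034,0,0]
    - [-1,0.0095,-0.034,0,0]
    - [-1,0.0095,-0.034,0,0]
    - [-1,0.0095,-0.034,0,0]
    - [-1,0.0095,-0.034,0,0]
    - [-1,0.0095,-0.034,0,0]
    - [-1,0.0095,-0.034,0,0]

```text
t: 26.9
eef_pos: [0.46, -0.2864, 0.1639]
ee_rot: [-3.141, 0.0, -3.008]
force: [1.6, 0.2, -2.1]
width: 0.0329
```

Call:
apply_moves:
  moves:
    - [-1,0.0095,-0.034,0,0]
    - [-1,0.008,-0.028,0,0]
    - [-1,0.004,-0.0154,0,0]
    - [-1,0,0,0,0]
    - [-1,0,0,0,0]
    - [-1,0,0,0,0]

```text
t: 27.4
eef_pos: [0.4493, -0.3638, 0.1635]
ee_rot: [3.141, -0.0, -3.01]
force: [-0.3, 0.6, -0.8]
width: 0.033
```

```bash
python3 to.py .4515 -.364 .0805
```

```text
t 27.4 pos [ 0.4493 -0.3638  0.1635] rot [ 3.1412e+00 -3.0000e-04 -3.0099e+00] w 0.033 F [-0.3  0.6 -0.8]
tool shift [-0.0022 -0.0005  0.083 ]
```

Call:
apply_moves:
  moves:
    - [-1,-0.002,0,0.01,0]
    - [-1,0,0,0.016,0]
    - [-1,0,0,0.016,0]
    - [-1,0,0,0.014,0]
    - [-1,0,0,0.01,0]
    - [-1,0,0,0.006,0]
    - [-1,0,0,0.005,0]
    - [-1,0,0,0.003,0]
    - [-1,0,0,0.002,0]
    - [-1,0,0,0.001,0]
    - [-1,0,0,0.001,0]
    - [-1,0,0,0,0]

```text
t: 28.4
eef_pos: [0.4523, -0.3638, 0.0806]
ee_rot: [-3.141, 0.001, -3.011]
force: [-1.0, 1.0, 4.3]
width: 0.0337
```

```bash
python3 to.py .4515 -.364 .0805
```

```text
t 28.4 pos [ 0.4523 -0.3638  0.0806] rot [-3.1408e+00  1.1000e-03 -3.0105e+00] w 0.0337 F [-1.   1.   4.3]
tool shift [ 0.0008 -0.0001  0.0001]
```

Call:
apply_moves:
  moves:
    - [-0.15,0,0,0,0]
    - [0,0,0,0,0]
    - [0.3,0,0,0,0]
    - [1,0,0,0,0]
    - [1,0,0,0,0]
    - [1,0,0,-0.01,0]
    - [1,0,0,-0.02,0]
    - [1,0,0,-0.03,0]
    - [1,0,0,-0.03,0]
    - [1,0,0,-0.02,0]
    - [1,-0.01,0.01,0,0]
    - [1,-0.01,0.02,0,0]

```text
t: 29.4
eef_pos: [0.4687, -0.3324, 0.1918]
ee_rot: [-3.14, 0.003, -3.013]
force: [0.6, 0.3, -0.9]
width: 0.0872
```

Call:
apply_moves:
  moves:
    - [1,-0.01,0.03,0,0]
    - [1,-0.01,0.03,0,0]
    - [1,-0.01,0.03,0,0]
    - [1,-0.01,0.03,0,0]
    - [1,-0.01,0.03,0,0]
    - [1,-0.01,0.03,0,0]
    - [1,-0.01,0.03,0,0]
    - [1,0,0.03,0,-0.1]
    - [1,0,0.0,0,-0.12]
    - [1,0,0,0,-0.12]
    - [1,0,0,0,-0.12]
    - [1,0,0,0,-0.12]

```text
t: 30.4
eef_pos: [0.5057, -0.0836, 0.1899]
ee_rot: [-3.141, 0.0, -2.424]
force: [0.0, 0.3, -0.5]
width: 0.0875
```

Call:
apply_moves:
  moves:
    - [1,0,0,0,-0.12]
    - [1,0,0,0,-0.12]
    - [1,0,0,0,-0.12]
    - [1,0,0,0,-0.12]
    - [1,0,0,0,-0.12]
    - [1,0,0,0,-0.12]
    - [1,0,0,0,-0.05]
    - [1,0,0,0,0]
    - [1,0,0,0,0]

```text
t: 31.15
eef_pos: [0.5058, -0.0841, 0.1898]
ee_rot: [-3.141, 0.0, -1.663]
force: [0.1, 0.2, -0.0]
width: 0.0877
```

```bash
python3 to.py .558 .024 .10
python3 - <<'E'
from h import *
for n in ["scene","top"]:
    f=eyes.grab_frame(n); save(f,n[0]+"6.png");W,H=cloud(f); print(n)
    for c,r in dict(teal=(.4,.5,-.42,-.30),yellow=(.47,.57,-.42,-.28),navy=(.54,.65,-.42,-.28)).items(): print(c,bottle(W,H,c,r))
    for c,(x,y) in dict(teal=(.515,.103),yellow=(.508,.03),navy=(.502,-.04)).items():
        lo,hi=COL[c]; m=box(W,x-.05,x+.05,y-.04,y+.04,-.005,.018)&(H[:,0]>=lo)&(H[:,0]<=hi)&(H[:,1]>150)
        print("  spot",c,m.sum(),rect(W[m][:,:2]), np.round(W[m].mean(0),4))
    m=box(W,.50,.62,-.02,.08,.035,.07)&((H[:,0]<8)|(H[:,0]>170))&(H[:,1]>150); P=W[m]
    if len(P): print("knob",m.sum(),np.round(P.mean(0),4),circ(P[P[:,2]<.053],.012,P[:,:2].mean(0)),rect(P[:,:2]))
    m=box(W,.52,.60,-.02,.08,.020,.031); P=W[m];print("block",m.sum(),rect(P[:,:2]))
E
```

```text
t 31.15 pos [ 0.5058 -0.0841  0.1898] rot [-3.1414e+00  1.0000e-04 -1.6628e+00] w 0.0877 F [ 0.1  0.2 -0. ]
tool shift [-0.1124 -0.0421  0.0898]
scene
teal [ 4.517e-01 -3.615e-01  1.200e-03  1.130e+02]
yellow [ 5.208e-01 -3.537e-01  1.000e-03  1.190e+02]
navy [ 5.893e-01 -3.449e-01  1.200e-03  1.120e+02]
  spot teal 361 [516.5 103.2  60.1  45.8  84.3] [0.5167 0.1037 0.0067]
  spot yellow 375 [508.5  29.9  68.1  50.1  84.7] [0.5087 0.0323 0.0064]
  spot navy 266 [502.7 -39.1  59.3  43.4  86. ] [ 0.5033 -0.0393  0.0069]
knob 78 [0.5592 0.0278 0.0536] [0.55599936 0.02354114 0.00065723] [557.6  25.3  21.4  18.   58.4]
block 145 [556.6  25.   39.9  40.   82.9]
top
teal [ 4.507e-01 -3.635e-01  5.000e-04  8.600e+01]
yellow [ 5.221e-01 -3.555e-01  5.000e-04  1.100e+02]
navy [ 5.73e-01 -3.20e-01  2.10e-03  8.60e+01]
  spot teal 0 [0. 0. 0. 0. 0.] [nan nan nan]
  spot yellow 179 [507.6  30.1  56.9  41.8  85. ] [0.5068 0.015  0.009 ]
  spot navy 208 [501.8 -40.5  51.   36.   84.6] [ 0.5024 -0.0402  0.009 ]
block 0 [0. 0. 0. 0. 0.]<stdin>:7: RuntimeWarning: Mean of empty slice.
  ret = um.true_divide(
```

View pics/s6.png

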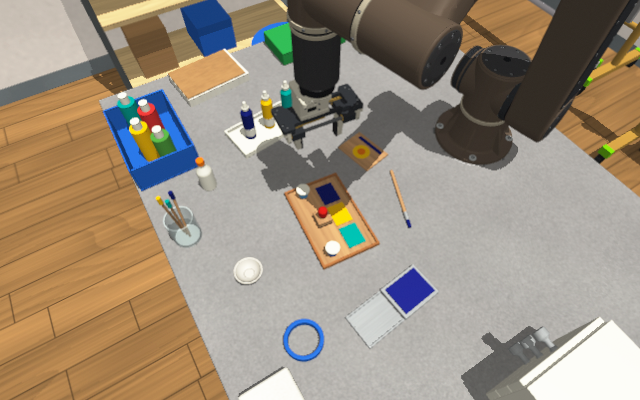

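All three bottles stand in the tray (scene 248,120; 267,108; 287,97), and the spots and stamp are clear. I'll move above the stamp.

Call:
apply_moves:
  moves:
    - [1,-0.015,-0.006,0.01,0]
    - [1,-0.03,-0.01,0.015,0]
    - [1,-0.03,-0.01,0.015,0]
    - [1,-0.02,-0.009,0.02,0]
    - [1,-0.0126,-0.005,0.02,0]
    - [1,-0.005,-0.0014,0.01,0]
    - [1,0,0,0,0]
    - [1,0,0,0,0]
    - [1,0,0,0,0]

```text
t: 32.0
eef_pos: [0.5574, 0.0237, 0.1005]
ee_rot: [-3.141, 0.0, -1.661]
force: [-0.1, -0.2, 0.6]
width: 0.0878
```

```bash
python3 to.py .557 .0243 .032;  python3 - <<'E'
from h import *
f=eyes.grab_frame("scene"); a=f["color"][140:280,260:420,::-1]; cv2.imwrite("pics/s7.png",cv2.resize(a,None,fx=4,fy=4,interpolation=cv2.INTER_CUBIC))
E
```

```text
t 32.0 pos [0.5574 0.0237 0.1005] rot [-3.1407e+00  1.0000e-04 -1.6614e+00] w 0.0878 F [-0.1 -0.2  0.6]
tool shift [-0.0005  0.0005  0.0685]
```

View pics/s7.png

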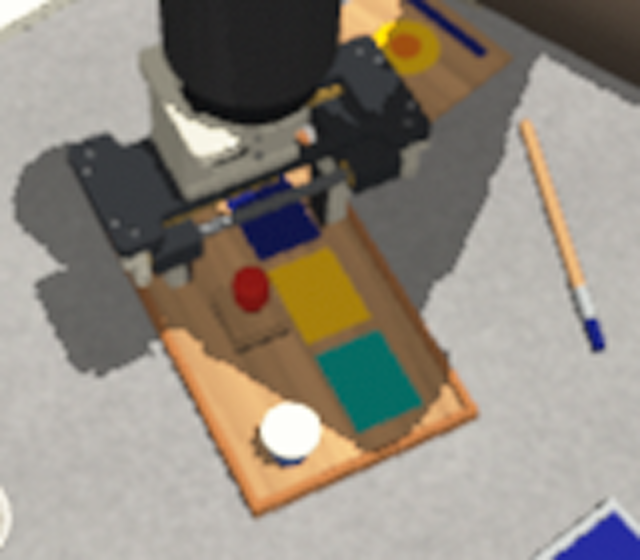

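Call:
apply_moves:
  moves:
    - [1,-0.0005,0,0.01,0]
    - [0.6,0,0,0.015,0]
    - [0.3,0,0,0.015,0]
    - [0.2,0,0,0.012,0]
    - [0.1,0,0,0.01,0]
    - [0.1,0,0,0.006,0]
    - [0,0,0,0,0]
    - [0,0,0,0,0]
  newtons: 15

```text
t: 32.72
eef_pos: [0.5573, 0.0246, 0.0317]
ee_rot: [-3.142, -0.0, -1.661]
force: [0.6, -0.1, 1.5]
width: 0.0472
```

Call:
apply_moves:
  moves:
    - [-0.2,0,0,0,0]
    - [-0.4,0,0,0,0]
    - [-1,0,0,0,0]
    - [-1,0,0,0,0]
    - [-1,0,0,0,0]
    - [-1,0,0,0,0]
    - [-1,0,0,0,0]
    - [-1,0,0,0,0]

```text
t: 33.38
eef_pos: [0.5576, 0.0249, 0.032]
ee_rot: [-3.141, 0.0, -1.661]
force: [0.1, -0.4, 3.8]
width: 0.0235
```

```bash
python3 to.py .557 .0243 .032
```

```text
t 33.38 pos [0.5576 0.0249 0.032 ] rot [-3.1407e+00  2.0000e-04 -1.6606e+00] w 0.0235 F [ 0.1 -0.4  3.8]
tool shift [ 0.0006  0.0006 -0.    ]
```

Call:
apply_moves:
  moves:
    - [-1,0,0,-0.008,0]
    - [-1,0,0,-0.015,0]
    - [-1,0,0,-0.02,0]
    - [-1,0,0,-0.02,0]
    - [-1,0,0,-0.01,0]
    - [-1,0,0,0,0]
    - [-1,0,0,0,0]

```text
t: 33.97
eef_pos: [0.557, 0.0249, 0.1046]
ee_rot: [-3.141, 0.001, -1.661]
force: [-0.6, -1.0, -1.5]
width: 0.0231
```

```bash
python3 to.py .482 .3015 .105
```

```text
t 33.97 pos [0.557  0.0249 0.1046] rot [-3.1411e+00  7.0000e-04 -1.6611e+00] w 0.0231 F [-0.6 -1.  -1.5]
tool shift [-2.687e-01  9.970e-02 -2.000e-04]
```

Call:
apply_moves:
  moves:
    - [-1,-0.01,0.004,0,0]
    - [-1,-0.022,0.008,0,0]
    - [-1,-0.028,0.01,0,0]
    - [-1,-0.03,0.011,0,0]
    - [-1,-0.03,0.011,0,0]
    - [-1,-0.03,0.011,0,0]
    - [-1,-0.03,0.011,0,0]
    - [-1,-0.03,0.011,0,0]
    - [-1,-0.026,0.01,0,0]
    - [-1,-0.02,0.008,0,0]
    - [-1,-0.0127,0.0047,0,0]
    - [-1,0,0,0,0]

```text
t: 34.97
eef_pos: [0.4808, 0.3035, 0.1033]
ee_rot: [3.141, -0.001, -1.658]
force: [-0.1, -0.6, -1.1]
width: 0.0232
```

Call:
apply_moves:
  moves:
    - [-1,0,0,0,0]
    - [-1,0,0,0,0]

```text
t: 35.13
eef_pos: [0.4816, 0.3005, 0.1038]
ee_rot: [3.141, -0.001, -1.661]
force: [0.6, -0.9, -0.7]
width: 0.0231
```

```bash
python3 to.py .482 .3015 .04;  python3 - <<'E'
from h import *
f=eyes.grab_frame("scene"); a=f["color"][220:370,320:480,::-1]; cv2.imwrite("pics/s8.png",cv2.resize(a,None,fx=4,fy=4,interpolation=cv2.INTER_CUBIC))
W,H=cloud(f)
m=box(W,.42,.54,.24,.36,.03,.14)&((H[:,0]<8)|(H[:,0]>170))&(H[:,1]>150); P=W[m]; print("knob",m.sum(),np.round(P.mean(0),4) if len(P) else "")
E
```

```text
t 35.13 pos [0.4816 0.3005 0.1038] rot [ 3.1405e+00 -1.3000e-03 -1.6610e+00] w 0.0231 F [ 0.6 -0.9 -0.7]
tool shift [-0.0011 -0.0004  0.0638]
knob 0
```

View pics/s8.png

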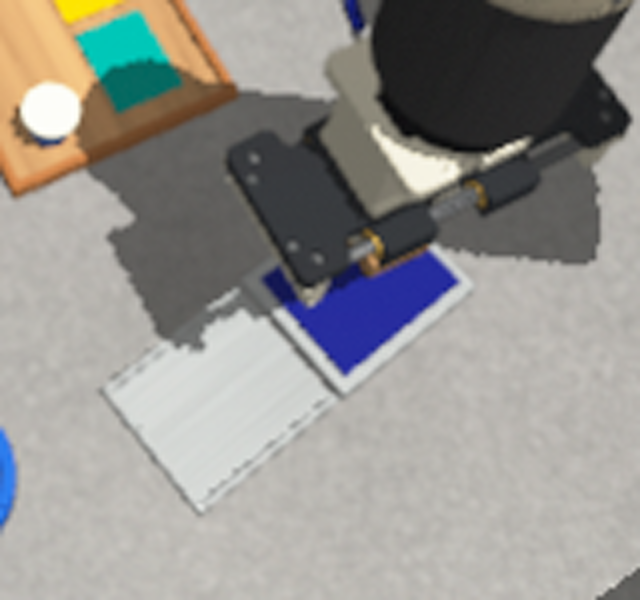

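Call:
apply_moves:
  moves:
    - [-1,-0.001,0,0.008,0]
    - [-1,0,0,0.014,0]
    - [-1,0,0,0.014,0]
    - [-1,0,0,0.01,0]
    - [-1,0,0,0.006,0]
    - [-1,0,0,0.004,0]
    - [-1,0,0,0.003,0]
    - [-1,0,0,0.002,0]
    - [-1,0,0,0.001,0]
    - [-1,0,0,0,0]
    - [-1,0,0,0,0]

```text
t: 36.1
eef_pos: [0.4823, 0.3025, 0.0429]
ee_rot: [-3.141, 0.0, -1.661]
force: [0.7, 1.1, -0.3]
width: 0.0231
```

```bash
python3 to.py .482 .3015 .04
```

```text
t 36.1 pos [0.4823 0.3025 0.0429] rot [-3.1412e+00  5.0000e-04 -1.6607e+00] w 0.0231 F [ 0.7  1.1 -0.3]
tool shift [0.0011 0.0002 0.0029]
```

Call:
apply_moves:
  moves:
    - [-1,0.001,0,0.001,0]
    - [-1,0,0,0.001,0]
    - [-1,0,0,0.001,0]
    - [-1,0,0,0.0,0]
    - [-1,0,0,0,0]

```text
t: 36.52
eef_pos: [0.4822, 0.3014, 0.04]
ee_rot: [-3.141, 0.0, -1.661]
force: [-0.6, -1.5, 4.8]
width: 0.0232
```

```bash
python3 to.py .482 .3015 .04
```

```text
t 36.52 pos [0.4822 0.3014 0.04  ] rot [-3.1412e+00  2.0000e-04 -1.6606e+00] w 0.0232 F [-0.6 -1.5  4.8]
tool shift [-0.0001  0.0002 -0.    ]
```

Call:
apply_moves:
  moves:
    - [-0.35,0,0,0,0]
    - [-0.2,0,0,0,0]
    - [0,0,0,0,0]
    - [0.2,0,0,0,0]
    - [0.2,0,0,0,0]
    - [0.2,0,0,-0.01,0]
    - [0.2,0,0,-0.02,0]
    - [0.5,0,0,-0.03,0]
    - [1,0,0,-0.03,0]
    - [1,0,0,-0.03,0]
    - [1,0.02,0,-0.03,0]
    - [1,0.03,0,0,0]

```text
t: 37.52
eef_pos: [0.4805, 0.2545, 0.1965]
ee_rot: [-3.134, 0.007, -1.658]
force: [1.0, 0.3, 0.3]
width: 0.0802
```

Call:
apply_moves:
  moves:
    - [1,0.035,0,0,0.1]
    - [1,0.035,0.005,0,0.11]
    - [1,0.035,0.005,0,0.11]
    - [1,0.035,0.01,0,0.11]
    - [1,0.03,0.01,0,0.11]
    - [1,0.03,0.015,0,0.11]
    - [1,0.02,0.02,0,0.11]
    - [1,0.01,0.02,0,0.11]
    - [1,0,0,0,0.11]
    - [1,0,0,0,0.11]
    - [1,0,0,0,0.12]
    - [1,0,0,0,0.12]

```text
t: 38.52
eef_pos: [0.3222, 0.0939, 0.1904]
ee_rot: [3.141, 0.001, -2.996]
force: [-0.0, -0.0, 0.3]
width: 0.088
```

Call:
apply_moves:
  moves:
    - [1,0,0,0,0]
    - [1,0,0,0,0]

```text
t: 38.68
eef_pos: [0.3224, 0.0938, 0.1901]
ee_rot: [3.141, 0.001, -2.987]
force: [-0.0, -0.2, 0.3]
width: 0.0876
```

```bash
python3 to.py .452 -.3635 .19;  python3 - <<'E'
from h import *
f=eyes.grab_frame("scene"); save(f,"s9.png")
W,H=cloud(f)
m=box(W,.42,.54,.24,.36,.04,.14)&((H[:,0]<8)|(H[:,0]>170))&(H[:,1]>150); P=W[m]; print("knob",m.sum(),np.round(P.mean(0),4), P[:,2].max())
Q=P[P[:,2]<.061]; print(circ(Q,.012,P[:,:2].mean(0)))
m=box(W,.42,.54,.24,.36,.03,.039); print("block",m.sum(),rect(W[m][:,:2]))
for c,r in dict(teal=(.4,.5,-.42,-.30),yellow=(.47,.57,-.42,-.28),navy=(.54,.65,-.42,-.28)).items(): print(c,bottle(W,H,c,r))
E
```

```text
t 38.68 pos [0.3224 0.0938 0.1901] rot [ 3.1410e+00  7.0000e-04 -2.9865e+00] w 0.0876 F [-0.  -0.2  0.3]
tool shift [-5.750e-02 -4.718e-01 -1.000e-04]
knob 100 [0.4859 0.302  0.0625] 0.06941506120149821
[0.48220046 0.29919743 0.00050046]
block 181 [482.8 299.4  41.   39.7  83.4]
teal [ 4.514e-01 -3.617e-01  1.100e-03  1.180e+02]
yellow [ 5.209e-01 -3.539e-01  1.100e-03  1.320e+02]
navy [ 5.894e-01 -3.448e-01  1.100e-03  1.120e+02]
```

View pics/s9.png

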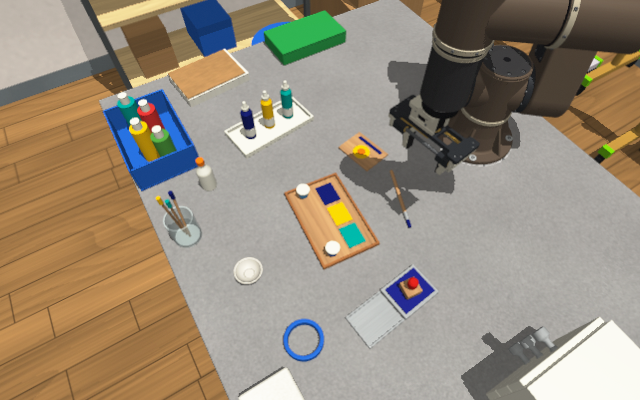

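The stamp stands on the pad at scene (411,288), within about 3 mm of centre, and the bottles are still in the tray. Teal goes back first because it has the farthest spot.

Call:
apply_moves:
  moves:
    - [1,-0.015,-0.01,0,0.024]
    - [1,-0.02,-0.02,0,0]
    - [1,-0.02,-0.03,0,0]
    - [1,-0.01,-0.035,0,0]
    - [1,-0.002,-0.035,0,0]
    - [1,0,-0.035,0,0]
    - [1,0,-0.035,0,0]
    - [1,0,-0.035,0,0]
    - [1,0,-0.035,0,0]
    - [1,0,-0.035,0,0]
    - [1,0,-0.035,0,0]
    - [1,0,-0.035,0,0]

```text
t: 39.73
eef_pos: [0.4364, -0.2714, 0.1896]
ee_rot: [-3.142, -0.0, -3.011]
force: [1.1, 0.8, 0.3]
width: 0.0876
```

Call:
apply_moves:
  moves:
    - [1,0,-0.035,0,0]
    - [1,0,-0.03,0,0]
    - [1,0,-0.02,0,0]
    - [1,0,-0.01,0,0]
    - [1,0,0,0,0]
    - [1,0,0,0,0]

```text
t: 40.23
eef_pos: [0.4482, -0.3635, 0.1891]
ee_rot: [3.141, -0.001, -3.014]
force: [-0.7, -0.0, 0.8]
width: 0.0875
```

```bash
python3 to.py .452 -.3635 .19
```

```text
t 40.23 pos [ 0.4482 -0.3635  0.1891] rot [ 3.1409e+00 -9.0000e-04 -3.0139e+00] w 0.0875 F [-0.7 -0.   0.8]
tool shift [-0.0037 -0.0005 -0.0009]
```

Call:
apply_moves:
  moves:
    - [1,-0.003,0,0.01,0]
    - [1,0,0,0.02,0]
    - [1,0,0,0.025,0]
    - [1,0,0,0.025,0]
    - [1,0,0,0.015,0]
    - [1,0,0,0.0125,0]
    - [1,0,0,0,0]
    - [1,0,0,0,0]
    - [1,0,0,0,0]
  newtons: 20

```text
t: 40.98
eef_pos: [0.4523, -0.3627, 0.0829]
ee_rot: [-3.141, 0.001, -3.013]
force: [-0.5, 0.3, 0.3]
width: 0.0875
```

```bash
python3 to.py .4523 -.3638 .0805
```

```text
t 40.98 pos [ 0.4523 -0.3627  0.0829] rot [-3.1409e+00  9.0000e-04 -3.0128e+00] w 0.0875 F [-0.5  0.3  0.3]
tool shift [ 0.0002 -0.0011  0.0024]
```

Call:
apply_moves:
  moves:
    - [1,0,-0.001,0.002,0]
    - [0.2,0,0,0,0]
    - [-0.1,0,0,0,0]
    - [-0.3,0,0,0,0]
    - [-1,0,0,0,0]
    - [-1,0,0,0,0]
    - [-1,0,0,0,0]
    - [-1,0,0,0,0]
    - [-1,0,0,0,0]
    - [-1,0,0,0,0]
    - [-1,0,0,0,0]

```text
t: 41.9
eef_pos: [0.4517, -0.364, 0.0801]
ee_rot: [3.141, -0.0, -3.014]
force: [-0.3, 0.5, -0.6]
width: 0.0334
```

```bash
python3 to.py .4523 -.3638 .0805
```

```text
t 41.9 pos [ 0.4517 -0.364   0.0801] rot [ 3.1414e+00 -1.0000e-04 -3.0144e+00] w 0.0334 F [-0.3  0.5 -0.6]
tool shift [-0.0006  0.0001 -0.0004]
```

Call:
apply_moves:
  moves:
    - [-1,0,0,-0.01,0]
    - [-1,0,0,-0.02,0]
    - [-1,0,0,-0.02,0]
    - [-1,0,0,-0.02,0]
    - [-1,0,0,-0.01,0]
    - [-1,0,0,0,0]
    - [-1,0,0,0,0]
    - [-1,0,0,0,0]

```text
t: 42.57
eef_pos: [0.451, -0.3637, 0.1589]
ee_rot: [3.14, -0.001, -3.015]
force: [-0.0, 1.1, -1.4]
width: 0.0335
```

```bash
python3 to.py .5157 .1030 .166
```

```text
t 42.57 pos [ 0.451  -0.3637  0.1589] rot [ 3.1404e+00 -1.2000e-03 -3.0147e+00] w 0.0335 F [-0.   1.1 -1.4]
tool shift [-0.1232  0.4547 -0.0067]
```

Call:
apply_moves:
  moves:
    - [-1,-0.003,0.012,0,0]
    - [-1,-0.007,0.026,0,0]
    - [-1,-0.0093,0.034,0,0]
    - [-1,-0.0093,0.034,0,0]
    - [-1,-0.0093,0.034,0,0]
    - [-1,-0.0093,0.034,0,0]
    - [-1,-0.0093,0.034,0,0]
    - [-1,-0.0093,0.034,0,0]
    - [-1,-0.0093,0.034,0,0]
    - [-1,-0.0093,0.034,0,0]
    - [-1,-0.0093,0.034,0,0]
    - [-1,-0.0093,0.034,0,0]

```text
t: 43.57
eef_pos: [0.505, 0.0259, 0.1591]
ee_rot: [-3.141, -0.002, -3.014]
force: [1.3, -0.4, -1.1]
width: 0.0334
```

Call:
apply_moves:
  moves:
    - [-1,-0.0093,0.034,0,0]
    - [-1,-0.007,0.028,0,0]
    - [-1,-0.004,0.0147,0,0]
    - [-1,0,0,0,-0.05]
    - [-1,0,0,0,-0.1]
    - [-1,0,0,0,-0.11]
    - [-1,0,0,0,-0.11]
    - [-1,0,0,0,-0.11]
    - [-1,0,0,0,-0.11]
    - [-1,0,0,0,-0.11]
    - [-1,0,0,0,-0.11]
    - [-1,0,0,0,-0.11]

```text
t: 44.57
eef_pos: [0.5155, 0.1021, 0.159]
ee_rot: [3.14, -0.002, -2.089]
force: [1.2, -0.3, -0.9]
width: 0.0333
```

Call:
apply_moves:
  moves:
    - [-1,0,0,0,-0.11]
    - [-1,0,0,0,-0.11]
    - [-1,0,0,0,-0.11]
    - [-1,0,0,0,-0.1]
    - [-1,0,0,0,0]
    - [-1,0,0,0,0]
    - [-1,0,0,0,0]

```text
t: 45.15
eef_pos: [0.516, 0.1023, 0.1596]
ee_rot: [3.141, -0.001, -1.668]
force: [-0.1, 0.2, -1.0]
width: 0.0333
```

```bash
python3 to.py .5157 .1030 .0831;  python3 - <<'E'
from h import *
f=eyes.grab_frame("scene"); save(f,"s10.png")
W,H=cloud(f); P=W[box(W,.45,.58,.05,.16,.1,.17)&(H[:,0]>=80)&(H[:,0]<=98)&(H[:,1]>90)]
print(len(P), circ(P,.017,[.516,.103]) if len(P)>5 else "")
E
```

```text
t 45.15 pos [0.516  0.1023 0.1596] rot [ 3.1407e+00 -6.0000e-04 -1.6678e+00] w 0.0333 F [-0.1  0.2 -1. ]
tool shift [-0.0007  0.0003  0.0765]
126 [0.51606236 0.10154925 0.00055332]
```

View pics/s10.png

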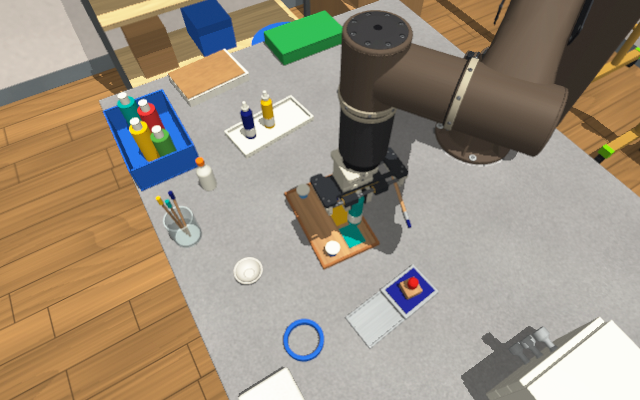

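The teal bottle hangs over its spot at scene (355,212). I'll lower it.

Call:
apply_moves:
  moves:
    - [-1,-0.001,0,0.01,0]
    - [-1,0,0,0.014,0]
    - [-1,0,0,0.016,0]
    - [-1,0,0,0.014,0]
    - [-1,0,0,0.01,0]
    - [-1,0,0,0.004,0]
    - [-1,0,0,0.003,0]
    - [-1,0,0,0.002,0]
    - [-1,0,0,0.002,0]
    - [-1,0,0,0.001,0]
    - [-1,0,0,0,0]
    - [-1,0,0,0,0]

```text
t: 46.2
eef_pos: [0.5167, 0.1037, 0.0844]
ee_rot: [-3.141, 0.0, -1.664]
force: [-0.2, 0.8, -1.0]
width: 0.0335
```

```bash
python3 to.py .5157 .1030 .0831
```

```text
t 46.2 pos [0.5167 0.1037 0.0844] rot [-3.1410e+00  4.0000e-04 -1.6644e+00] w 0.0335 F [-0.2  0.8 -1. ]
tool shift [0.0007 0.0009 0.0013]
```

Call:
apply_moves:
  moves:
    - [-1,0.0005,0.001,0.001,0]
    - [-1,0,0,0.001,0]
    - [-1,0,0,0,0]
    - [-1,0,0,0,0]

```text
t: 46.53
eef_pos: [0.5157, 0.1033, 0.083]
ee_rot: [-3.141, 0.0, -1.664]
force: [-2.6, 0.2, 6.0]
width: 0.0334
```

```bash
python3 to.py .5157 .1030 .0831
```

```text
t 46.53 pos [0.5157 0.1033 0.083 ] rot [-3.1406e+00  4.0000e-04 -1.6641e+00] w 0.0334 F [-2.6  0.2  6. ]
tool shift [ 0.0003 -0.     -0.0001]
```

Call:
apply_moves:
  moves:
    - [-0.15,0,0,0,0]
    - [0,0,0,0,0]
    - [0.3,0,0,0,0]
    - [1,0,0,0,0]
    - [1,0,0,0,0]
    - [1,0,0,-0.01,0]
    - [1,0,0,-0.02,0]
    - [1,0,0,-0.03,0]
    - [1,0,0,-0.03,0]
    - [1,0,0,-0.02,0]
    - [1,0.01,0,0,0]
    - [1,0.02,0,0,0]

```text
t: 47.53
eef_pos: [0.5138, 0.0744, 0.1943]
ee_rot: [-3.138, 0.002, -1.663]
force: [0.3, 0.3, -1.5]
width: 0.0875
```

Call:
apply_moves:
  moves:
    - [1,0.03,0,0,0]
    - [1,0.035,0,0,0]
    - [1,0.035,0,0,0]
    - [1,0.035,0,0,0]
    - [1,0.035,0,0,0]
    - [1,0.03,0,0,0.1]
    - [1,0,0,0,0.12]
    - [1,0,0,0,0.12]
    - [1,0,0,0,0.12]
    - [1,0,0,0,0.12]
    - [1,0,0,0,0.12]
    - [1,0,0,0,0.12]

```text
t: 48.53
eef_pos: [0.4937, -0.1261, 0.1924]
ee_rot: [-3.142, -0.0, -2.491]
force: [-0.1, -0.3, 0.2]
width: 0.0877
```

Call:
apply_moves:
  moves:
    - [1,0,0,0,0.12]
    - [1,0,0,0,0.12]
    - [1,0,0,0,0.12]
    - [1,0,0,0,0.12]
    - [1,0,0,0,0.05]
    - [1,0,0,0,0]
    - [1,0,0,0,0]

```text
t: 49.12
eef_pos: [0.4938, -0.126, 0.1923]
ee_rot: [-3.142, 0.0, -3.012]
force: [-0.8, -0.3, -0.5]
width: 0.0878
```

```bash
python3 to.py .521 -.3553 .19;  python3 - <<'E'
from h import *
f=eyes.grab_frame("scene"); save(f,"s11.png")
W,H=cloud(f); print(bottle(W,H,"teal",(.47,.56,.06,.15)))
E
```

```text
t 49.12 pos [ 0.4938 -0.126   0.1923] rot [-3.1416e+00  1.0000e-04 -3.0124e+00] w 0.0878 F [-0.8 -0.3 -0.5]
tool shift [ 0.0026 -0.2309  0.0023]
[5.155e-01 1.023e-01 6.000e-04 1.190e+02]
```

View pics/s11.png

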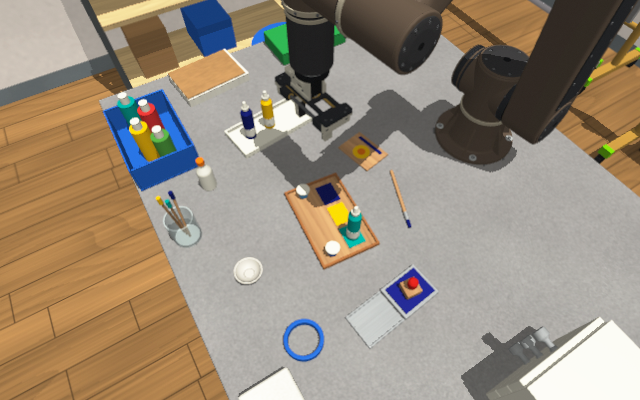

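Teal is back on its spot at scene (354,226), measured within about 1–2 mm. Yellow next.

Call:
apply_moves:
  moves:
    - [1,0,-0.015,0,0]
    - [1,0,-0.03,0,0]
    - [1,0.001,-0.035,0,0]
    - [1,0,-0.035,0,0]
    - [1,0,-0.035,0,0]
    - [1,0,-0.035,0,0]
    - [1,0,-0.025,0,0]
    - [1,0,-0.015,0,0]
    - [1,0,-0.006,0,0]
    - [1,0,0,0,0]
    - [1,0,0,0,0]

```text
t: 50.08
eef_pos: [0.522, -0.3545, 0.1919]
ee_rot: [3.141, -0.0, -3.014]
force: [0.1, 0.0, -0.1]
width: 0.0876
```

```bash
python3 to.py .5211 -.3553 .0805
```

```text
t 50.08 pos [ 0.522  -0.3545  0.1919] rot [ 3.1411e+00 -3.0000e-04 -3.0141e+00] w 0.0876 F [ 0.1  0.  -0.1]
tool shift [ 0.001  -0.0007  0.1114]
```

Call:
apply_moves:
  moves:
    - [1,0.0015,-0.0005,0.01,0]
    - [1,0,0,0.02,0]
    - [1,0,0,0.025,0]
    - [1,0,0,0.025,0]
    - [1,0,0,0.018,0]
    - [1,0,0,0.0135,0]
    - [1,0,0,0,0]
    - [1,0,0,0,0]
    - [1,0,0,0,0]

```text
t: 50.83
eef_pos: [0.5215, -0.3554, 0.0816]
ee_rot: [-3.141, 0.001, -3.013]
force: [0.1, 0.1, 0.4]
width: 0.0875
```

```bash
python3 to.py .5211 -.3553 .0805
```

```text
t 50.83 pos [ 0.5215 -0.3554  0.0816] rot [-3.1408e+00  1.0000e-03 -3.0131e+00] w 0.0875 F [0.1 0.1 0.4]
tool shift [0.0004 0.0001 0.0011]
```

Call:
apply_moves:
  moves:
    - [0.2,0,0,0.0005,0]
    - [-0.1,0,0,0,0]
    - [-0.3,0,0,0,0]
    - [-1,0,0,0,0]
    - [-1,0,0,0,0]
    - [-1,0,0,0,0]
    - [-1,0,0,0,0]
    - [-1,0,0,0,0]
    - [-1,0,0,0,0]
    - [-1,0,0,0,0]

```text
t: 51.67
eef_pos: [0.5208, -0.3558, 0.08]
ee_rot: [3.142, -0.0, -3.014]
force: [-0.2, 0.5, 0.4]
width: 0.0335
```

```bash
python3 to.py .5211 -.3553 .0805
```

```text
t 51.67 pos [ 0.5208 -0.3558  0.08  ] rot [ 3.1416e+00 -1.0000e-04 -3.0145e+00] w 0.0335 F [-0.2  0.5  0.4]
tool shift [-0.0004  0.0005 -0.0005]
```

Call:
apply_moves:
  moves:
    - [-1,0,0,-0.01,0]
    - [-1,0,0,-0.02,0]
    - [-1,0,0,-0.02,0]
    - [-1,0,0,-0.02,0]
    - [-1,0,0,-0.01,0]
    - [-1,0,0,0,0]
    - [-1,0,0,0,0]
    - [-1,0,0,0,0]

```text
t: 52.33
eef_pos: [0.5201, -0.3554, 0.1588]
ee_rot: [3.14, -0.001, -3.015]
force: [-0.3, -0.1, -1.0]
width: 0.0331
```

```bash
python3 to.py .5085 .0308 .16
```

```text
t 52.33 pos [ 0.5201 -0.3554  0.1588] rot [ 3.1404e+00 -1.3000e-03 -3.0147e+00] w 0.0331 F [-0.3 -0.1 -1. ]
tool shift [-0.0374  0.3845 -0.0007]
```

Call:
apply_moves:
  moves:
    - [-1,-0.001,0.012,0,0]
    - [-1,-0.003,0.026,0,0]
    - [-1,-0.0032,0.034,0,0]
    - [-1,-0.0032,0.034,0,0]
    - [-1,-0.0032,0.034,0,0]
    - [-1,-0.0032,0.034,0,0]
    - [-1,-0.0032,0.034,0,0]
    - [-1,-0.0032,0.034,0,0]
    - [-1,-0.0032,0.034,0,0]
    - [-1,-0.0032,0.034,0,0]
    - [-1,-0.0032,0.034,0,0]
    - [-1,-0.003,0.025,0,0]

```text
t: 53.33
eef_pos: [0.5083, 0.0172, 0.1591]
ee_rot: [-3.142, -0.001, -3.014]
force: [-0.1, 0.5, -1.0]
width: 0.0332
```

Call:
apply_moves:
  moves:
    - [-1,-0.0016,0.0155,0,0]
    - [-1,0,0,0,-0.05]
    - [-1,0,0,0,-0.1]
    - [-1,0,0,0,-0.11]
    - [-1,0,0,0,-0.11]
    - [-1,0,0,0,-0.11]
    - [-1,0,0,0,-0.11]
    - [-1,0,0,0,-0.11]
    - [-1,0,0,0,-0.11]
    - [-1,0,0,0,-0.11]
    - [-1,0,0,0,-0.11]
    - [-1,0,0,0,-0.11]

```text
t: 54.33
eef_pos: [0.5081, 0.0304, 0.1589]
ee_rot: [3.14, -0.001, -1.869]
force: [-0.3, -0.1, -0.5]
width: 0.0328
```

Call:
apply_moves:
  moves:
    - [-1,0,0,0,-0.11]
    - [-1,0,0,0,-0.1]
    - [-1,0,0,0,0]
    - [-1,0,0,0,0]
    - [-1,0,0,0,0]

```text
t: 54.75
eef_pos: [0.5087, 0.0304, 0.1595]
ee_rot: [3.141, -0.0, -1.668]
force: [-0.2, -1.1, -1.6]
width: 0.0335
```

```bash
python3 to.py .5085 .0308 .083;  python3 - <<'E'
from h import *
f=eyes.grab_frame("scene"); save(f,"s12.png")
W,H=cloud(f); P=W[box(W,.45,.58,-.02,.07,.1,.17)&(H[:,0]>=18)&(H[:,0]<=32)&(H[:,1]>150)]
print(len(P), circ(P,.017,[.508,.03]) if len(P)>5 else "")
E
```

```text
t 54.75 pos [0.5087 0.0304 0.1595] rot [ 3.1407e+00 -4.0000e-04 -1.6676e+00] w 0.0335 F [-0.2 -1.1 -1.6]
tool shift [-0.0004  0.0002  0.0765]
138 [0.50860504 0.02943301 0.00070879]
```

View pics/s12.png

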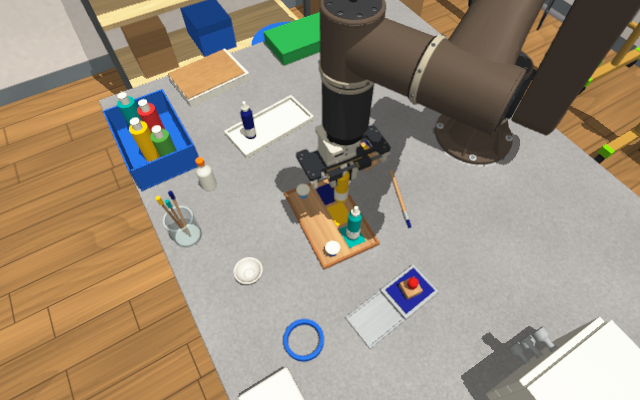

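Yellow hangs upright over its spot at scene (342,188). I'll lower it.

Call:
apply_moves:
  moves:
    - [-1,0,0,0.01,0]
    - [-1,0,0,0.014,0]
    - [-1,0,0,0.016,0]
    - [-1,0,0,0.014,0]
    - [-1,0,0,0.01,0]
    - [-1,0,0,0.004,0]
    - [-1,0,0,0.003,0]
    - [-1,0,0,0.002,0]
    - [-1,0,0,0.002,0]
    - [-1,0,0,0.001,0]
    - [-1,0,0,0,0]
    - [-1,0,0,0,0]

```text
t: 55.8
eef_pos: [0.5093, 0.0304, 0.0844]
ee_rot: [-3.141, 0.0, -1.664]
force: [-0.2, 1.2, -0.7]
width: 0.0333
```

```bash
python3 to.py .5085 .0308 .083
```

```text
t 55.8 pos [0.5093 0.0304 0.0844] rot [-3.1410e+00  3.0000e-04 -1.6645e+00] w 0.0333 F [-0.2  1.2 -0.7]
tool shift [-0.0003  0.0009  0.0014]
```

Call:
apply_moves:
  moves:
    - [-1,-0.0005,0.001,0.001,0]
    - [-1,0,0,0.001,0]
    - [-1,0,0,0,0]
    - [-1,0,0,0,0]

```text
t: 56.13
eef_pos: [0.5085, 0.031, 0.0829]
ee_rot: [-3.141, 0.0, -1.664]
force: [-2.6, 0.5, 5.7]
width: 0.0333
```

Call:
apply_moves:
  moves:
    - [-0.15,0,0,0,0]
    - [0,0,0,0,0]
    - [0.3,0,0,0,0]
    - [1,0,0,0,0]
    - [1,0,0,0,0]
    - [1,0,0,-0.01,0]
    - [1,0,0,-0.02,0]
    - [1,0,0,-0.03,0]
    - [1,0,0,-0.03,0]
    - [1,0,0,-0.02,0]
    - [1,0.01,0,0,0]
    - [1,0.02,0,0,0]

```text
t: 57.13
eef_pos: [0.5065, 0.002, 0.1943]
ee_rot: [-3.138, 0.002, -1.662]
force: [0.3, -0.2, -0.7]
width: 0.0876
```

Call:
apply_moves:
  moves:
    - [1,0.03,-0.005,0,0]
    - [1,0.03,-0.01,0,0]
    - [1,0.03,-0.015,0,0]
    - [1,0.02,-0.015,0,0]
    - [1,0.01,-0.015,0,0]
    - [1,0,-0.01,0,0.1]
    - [1,0,0,0,0.12]
    - [1,0,0,0,0.12]
    - [1,0,0,0,0.12]
    - [1,0,0,0,0.12]
    - [1,0,0,0,0.12]
    - [1,0,0,0,0.12]

```text
t: 58.13
eef_pos: [0.5636, -0.1252, 0.1923]
ee_rot: [3.141, -0.0, -2.49]
force: [0.1, 0.3, 0.3]
width: 0.0875
```

Call:
apply_moves:
  moves:
    - [1,0,0,0,0.12]
    - [1,0,0,0,0.12]
    - [1,0,0,0,0.12]
    - [1,0,0,0,0.12]
    - [1,0,0,0,0.05]
    - [1,0,0,0,0]
    - [1,0,0,0,0]

```text
t: 58.72
eef_pos: [0.5637, -0.1251, 0.1923]
ee_rot: [-3.142, -0.0, -3.012]
force: [0.3, -0.4, 0.2]
width: 0.0876
```

```bash
python3 to.py .5907 -.3463 .19;  python3 - <<'E'
from h import *
f=eyes.grab_frame("scene"); save(f,"s13.png")
W,H=cloud(f); print(bottle(W,H,"teal",(.47,.56,.06,.15)),bottle(W,H,"yellow",(.47,.56,-.01,.07)),bottle(W,H,"navy",(.54,.65,-.42,-.28)))
E
```

```text
t 58.72 pos [ 0.5637 -0.1251  0.1923] rot [-3.1416 -0.     -3.0124] w 0.0876 F [ 0.3 -0.4  0.2]
tool shift [ 0.0017 -0.2228  0.0023]
[5.156e-01 1.022e-01 5.000e-04 1.190e+02] [5.071e-01 3.030e-02 8.000e-04 1.300e+02] [ 5.896e-01 -3.450e-01  1.100e-03  1.120e+02]
```

View pics/s13.png

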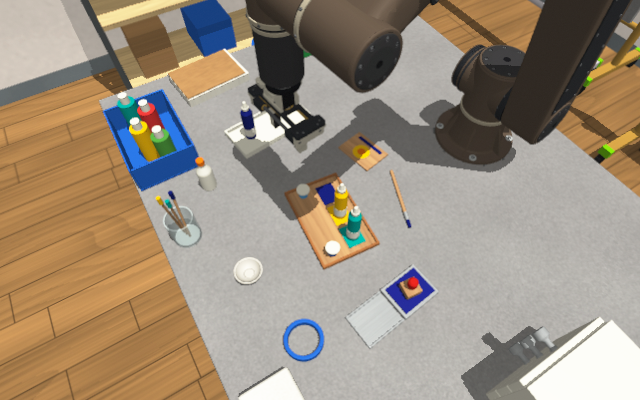

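Yellow and teal stand on their spots at scene (340,205) and (354,226). Navy next.

Call:
apply_moves:
  moves:
    - [1,0,-0.015,0,0]
    - [1,0,-0.03,0,0]
    - [1,0,-0.035,0,0]
    - [1,0.001,-0.035,0,0]
    - [1,0.001,-0.035,0,0]
    - [1,0,-0.033,0,0]
    - [1,0,-0.023,0,0]
    - [1,0,-0.012,0,0]
    - [1,0,-0.005,0,0]
    - [1,0,0,0,0]
    - [1,0,0,0,0]

```text
t: 59.68
eef_pos: [0.59, -0.3457, 0.192]
ee_rot: [3.141, -0.0, -3.014]
force: [0.3, 0.6, 0.1]
width: 0.0877
```

```bash
python3 to.py .5907 -.3463 .0805
```

```text
t 59.68 pos [ 0.59   -0.3457  0.192 ] rot [ 3.1412e+00 -2.0000e-04 -3.0138e+00] w 0.0877 F [0.3 0.6 0.1]
tool shift [-0.0006 -0.0007  0.1115]
```

Call:
apply_moves:
  moves:
    - [1,0,0,0.01,0]
    - [1,0,0,0.02,0]
    - [1,0,0,0.025,0]
    - [1,0,0,0.025,0]
    - [1,0,0,0.018,0]
    - [1,0,0,0.0135,0]
    - [1,0,0,0,0]
    - [1,0,0,0,0]
    - [1,0,0,0,0]

```text
t: 60.43
eef_pos: [0.5909, -0.3459, 0.0816]
ee_rot: [-3.141, 0.001, -3.013]
force: [0.2, -0.3, 0.7]
width: 0.0878
```

```bash
python3 to.py .5907 -.3463 .0805
```

```text
t 60.43 pos [ 0.5909 -0.3459  0.0816] rot [-3.1408e+00  1.1000e-03 -3.0131e+00] w 0.0878 F [ 0.2 -0.3  0.7]
tool shift [ 0.0003 -0.0003  0.0011]
```

Call:
apply_moves:
  moves:
    - [0.2,0,0,0.0005,0]
    - [-0.1,0,0,0,0]
    - [-0.3,0,0,0,0]
    - [-1,0,0,0,0]
    - [-1,0,0,0,0]
    - [-1,0,0,0,0]
    - [-1,0,0,0,0]
    - [-1,0,0,0,0]
    - [-1,0,0,0,0]
    - [-1,0,0,0,0]

```text
t: 61.27
eef_pos: [0.5901, -0.3463, 0.08]
ee_rot: [3.141, -0.0, -3.014]
force: [0.3, 0.7, 0.9]
width: 0.0331
```

```bash
python3 to.py .5907 -.3463 .0805
```

```text
t 61.27 pos [ 0.5901 -0.3463  0.08  ] rot [ 3.1415e+00 -1.0000e-04 -3.0145e+00] w 0.0331 F [0.3 0.7 0.9]
tool shift [-0.0006 -0.     -0.0005]
```

Call:
apply_moves:
  moves:
    - [-1,0,0,-0.01,0]
    - [-1,0,0,-0.02,0]
    - [-1,0,0,-0.02,0]
    - [-1,0,0,-0.02,0]
    - [-1,0,0,-0.01,0]
    - [-1,0,0,0,0]
    - [-1,0,0,0,0]
    - [-1,0,0,0,0]

```text
t: 61.93
eef_pos: [0.5894, -0.346, 0.1587]
ee_rot: [3.14, -0.002, -3.015]
force: [1.6, -0.4, -2.1]
width: 0.0333
```

```bash
python3 to.py .5024 -.0405 .16
```

```text
t 61.93 pos [ 0.5894 -0.346   0.1587] rot [ 3.1404e+00 -1.5000e-03 -3.0147e+00] w 0.0333 F [ 1.6 -0.4 -2.1]
tool shift [ 0.0477  0.314  -0.0008]
```

Call:
apply_moves:
  moves:
    - [-1,0.002,0.012,0,0]
    - [-1,0.004,0.026,0,0]
    - [-1,0.005,0.034,0,0]
    - [-1,0.005,0.034,0,0]
    - [-1,0.005,0.034,0,0]
    - [-1,0.005,0.034,0,0]
    - [-1,0.005,0.034,0,0]
    - [-1,0.005,0.034,0,0]
    - [-1,0.005,0.034,0,0]
    - [-1,0.004,0.022,0,0]
    - [-1,0.0027,0.016,0,0]
    - [-1,0,0,0,-0.05]

```text
t: 62.93
eef_pos: [0.5012, -0.0385, 0.1593]
ee_rot: [3.141, -0.001, -2.963]
force: [-0.1, -0.1, -2.1]
width: 0.0333
```

Call:
apply_moves:
  moves:
    - [-1,0,0,0,-0.1]
    - [-1,0,0,0,-0.11]
    - [-1,0,0,0,-0.11]
    - [-1,0,0,0,-0.11]
    - [-1,0,0,0,-0.11]
    - [-1,0,0,0,-0.11]
    - [-1,0,0,0,-0.11]
    - [-1,0,0,0,-0.11]
    - [-1,0,0,0,-0.11]
    - [-1,0,0,0,-0.11]
    - [-1,0,0,0,-0.11]
    - [-1,0,0,0,-0.1]

```text
t: 63.93
eef_pos: [0.5019, -0.0409, 0.1589]
ee_rot: [3.14, -0.001, -1.659]
force: [-0.9, 0.8, -0.9]
width: 0.0332
```

Call:
apply_moves:
  moves:
    - [-1,0,0,0,0]
    - [-1,0,0,0,0]
    - [-1,0,0,0,0]

```text
t: 64.18
eef_pos: [0.5025, -0.0409, 0.1596]
ee_rot: [3.141, -0.0, -1.668]
force: [0.3, -0.5, -1.1]
width: 0.0333
```

```bash
python3 to.py .5024 -.0405 .083;  python3 - <<'E'
from h import *
f=eyes.grab_frame("scene"); save(f,"s14.png")
W,H=cloud(f); P=W[box(W,.46,.55,-.08,-.0,.1,.17)&(H[:,0]>=108)&(H[:,0]<=130)&(H[:,1]>150)]
print(len(P), circ(P,.017,[.502,-.04]) if len(P)>5 else "")
E
```

```text
t 64.18 pos [ 0.5025 -0.0409  0.1596] rot [ 3.1407e+00 -2.0000e-04 -1.6676e+00] w 0.0333 F [ 0.3 -0.5 -1.1]
tool shift [-0.0004  0.0001  0.0766]
115 [ 0.50224758 -0.04259472  0.00085567]
```

View pics/s14.png

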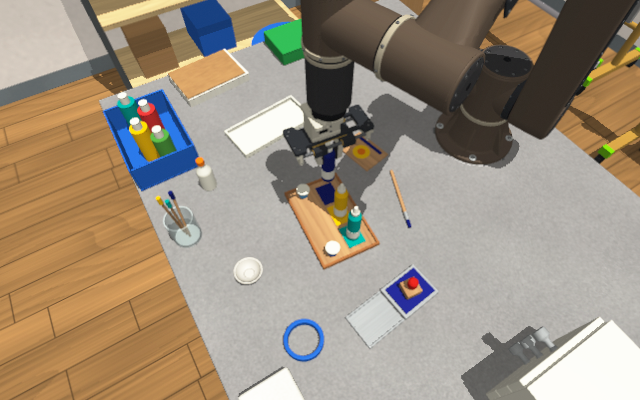

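Navy hangs over its spot at scene (329,163). I'll lower it, with a small correction toward +y.

Call:
apply_moves:
  moves:
    - [-1,-0.001,0,0.01,0]
    - [-1,0,0,0.014,0]
    - [-1,0,0,0.016,0]
    - [-1,0,0,0.014,0]
    - [-1,0,0,0.01,0]
    - [-1,0,0,0.004,0]
    - [-1,0,0,0.003,0]
    - [-1,0,0,0.002,0]
    - [-1,0,0,0.002,0]
    - [-1,0,0,0.001,0]
    - [-1,0,0,0,0]
    - [-1,0,0,0,0]

```text
t: 65.23
eef_pos: [0.5033, -0.0399, 0.0844]
ee_rot: [-3.141, 0.0, -1.664]
force: [0.4, -0.9, -2.7]
width: 0.0331
```

Call:
apply_moves:
  moves:
    - [-1,0,0.0005,0.001,0]
    - [-1,0,0,0.001,0]
    - [-1,0,0,0,0]
    - [-1,0,0,0,0]

```text
t: 65.57
eef_pos: [0.503, -0.0399, 0.0829]
ee_rot: [-3.141, 0.0, -1.664]
force: [-2.1, 0.6, 5.5]
width: 0.0332
```

```bash
python3 to.py .5024 -.0405 .083
```

```text
t 65.57 pos [ 0.503  -0.0399  0.0829] rot [-3.1406e+00  1.0000e-04 -1.6640e+00] w 0.0332 F [-2.1  0.6  5.5]
tool shift [ 0.0006  0.0005 -0.0001]
```

Call:
apply_moves:
  moves:
    - [-0.15,0,0,0,0]
    - [0,0,0,0,0]
    - [0.3,0,0,0,0]
    - [1,0,0,0,0]
    - [1,0,0,0,0]
    - [1,0,0,-0.01,0]
    - [1,0,0,-0.02,0]
    - [1,0,0,-0.03,0]
    - [1,0,0,-0.03,0]
    - [1,0,0,-0.02,0]
    - [1,0.01,0,0,0]
    - [1,0.02,0,0,0]

```text
t: 66.57
eef_pos: [0.501, -0.069, 0.1944]
ee_rot: [-3.137, 0.001, -1.662]
force: [0.4, -0.9, 0.1]
width: 0.0875
```

Call:
apply_moves:
  moves:
    - [1,0.03,0,0,0]
    - [1,0.035,0,0,0]
    - [1,0.035,0,0,0]
    - [1,0.035,0,0,0]
    - [1,0.035,0,0,0]
    - [1,0.03,0,0,0]
    - [1,0.02,0,0,0]
    - [1,0.01,0,0,0]
    - [1,0,0,0,0]
    - [1,0,0,0,0]

```text
t: 67.4
eef_pos: [0.478, -0.2989, 0.192]
ee_rot: [3.141, 0.0, -1.666]
force: [-0.4, 0.3, 0.8]
width: 0.0874
```

```bash
python3 to.py .5 -.3 .19;  python3 - <<'E'
from h import *
for n in ["scene","top"]:
    f=eyes.grab_frame(n); save(f,n[0]+"15.png"); W,H=cloud(f); print(n)
    print(bottle(W,H,"teal",(.47,.56,.06,.15)),bottle(W,H,"yellow",(.47,.56,-.01,.07)),bottle(W,H,"navy",(.46,.55,-.08,-.0)))
    print([cap(W,H,x,y,.03) for x,y in ((.516,.103),(.508,.031),(.502,-.04))])
    m=box(W,.42,.54,.24,.36,.03,.039); print("block",m.sum(),rect(W[m][:,:2]))
    m=box(W,.4,.6,.22,.40,0,.03)&(H[:,0]>105)&(H[:,0]<130)&(H[:,1]>150); print("ink",m.sum(),rect(W[m][:,:2]))
a=cv2.imread("pics/s15.png")[150:310,270:450]; cv2.imwrite("pics/s15c.png",cv2.resize(a,None,fx=3.6,fy=3.6,interpolation=cv2.INTER_CUBIC))
E
```

```text
t 67.4 pos [ 0.478  -0.2989  0.192 ] rot [ 3.1412e+00  2.0000e-04 -1.6657e+00] w 0.0874 F [-0.4  0.3  0.8]
tool shift [-0.001 -0.022  0.002]
scene
[5.155e-01 1.024e-01 6.000e-04 1.160e+02] [5.071e-01 3.030e-02 9.000e-04 1.310e+02] [ 5.016e-01 -4.090e-02  8.000e-04  1.170e+02]
[array([ 0.5187,  0.1055,  0.1289, 57.    ]), array([5.117e-01, 3.420e-02, 1.294e-01, 5.300e+01]), array([ 5.046e-01, -3.730e-02,  1.277e-01,  4.500e+01])]
block 181 [483.  299.6  40.6  41.   83.4]
ink 702 [482.2 301.7  92.3  71.3   5.7]
top
[5.160e-01 1.036e-01 2.000e-04 3.900e+01] [5.091e-01 3.150e-02 2.000e-04 4.600e+01] [ 5.038e-01 -4.060e-02  2.000e-04  2.600e+01]
[array([ 0.5141,  0.1027,  0.129 , 75.    ]), array([5.068e-01, 3.190e-02, 1.302e-01, 7.500e+01]), array([ 5.013e-01, -3.940e-02,  1.300e-01,  7.500e+01])]
block 208 [481.5 298.7  40.3  42.   83.5]
ink 167 [490.5 303.1  64.4  64.4   3.2]
```

View pics/s15c.png

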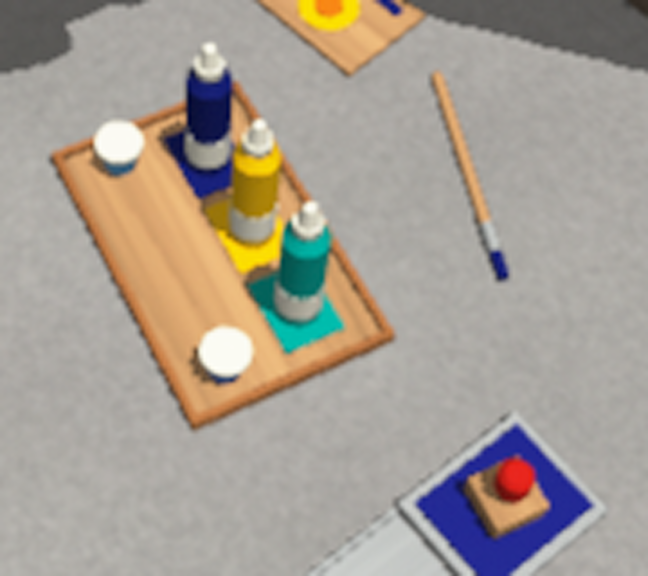

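All three bottles stand centred on their own colours, and the stamp is on the middle of the pad.

```bash
python3 -c "
from station import job
print(job.job_done())"
```

```text
the job is handed in; nothing more can be done
None
```

The job is done and handed in at about 67.5 s of the 147 s allowed. I moved navy, yellow and teal to the side tray, set the stamp knob up on the ink pad, then returned teal, yellow and navy to their own spots. No bottle was knocked over. No verdict came back at hand-in.

**Last checks (both cameras):**
- **Bottles:** all three stand upright within about 2 mm of their spot centres, against a limit of 12 mm.
- **Stamp:** it sits about 2–3 mm from the pad centre, against a limit of 15 mm.
- **Robot:** the gripper is open and about 0.26 m clear of everything it placed.

**One disagreement:** in the last top view, the ink-pad fit came out at 64 x 64 mm and about 8 mm off in x. Only part of the ink surface was picked out there, probably because the stamp now covers its middle. I relied on the scene view and the measurements from before the stamp was placed, which agree with each other to about 1 mm.

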